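Gather the bottle caps in the drying basket

ROBOT

A 6-joint arm with a two-finger parallel gripper is mounted at the origin on the work surface; the furniture and walls round the work are solid. World frame = base frame: x ahead of the robot, y to its left, z up, the work surface at z = 0. Lengths are in m, angles in degrees, forces in N, time in s.
With the tool pointing down it reaches from about 0.4 to 0.825 m from the base axis. Payload 7 kg.
Tool frame: the origin (TCP) lies between the finger pads; the fingertips stand 14 mm ahead of it and the grasp point (between the pads) lies 5 mm behind it; z points along the fingers, y is the line along which they close (so a half turn about z gives the same grasp; the last joint's range is limited). The gripper opens to 88 mm and grips with 3 to 60 N. Pads are 19 mm wide; open, the fingers measure 130 mm over their backs; the gripper's body (78 mm by 193 mm) begins 47 mm behind the grasp point.
Start: joints at [-52.076, 20.546, 0.682, 0, -70.136, -16.507], TCP at [0.246, -0.628, 0.241] pointing down, gripper open.
Joint ranges: [-176.03, 176.03], [-82.01, 121.73], [-58.28, 71.71], [-173.87, 95.51], [-174.79, -0.11], [-173.66, 173.66]. Speed limits (degrees/s): [136.94, 136.94, 172.46, 180, 180, 180].

INTERFACE

Orientations are given as [roll, pitch, yaw] about the fixed x, y, z axes, in that order (R = Rz(yaw) Ry(pitch) Rx(roll)).
In Python, from plant import status, cams, job gives the robot as it stands. The module is installed in compiled form; this text tells all that it offers.
- The arm moves only by the tool step_arm, never from a script. Its arguments are lists of equal length, an entry for each row: "xyz": the shift along the tool's x, y, z each as a share of 20 cm, from -1 to 1, a list of three; "yaw": the turn about the tool's z as a share of 360 degrees, from -1 to 1; "claw": the closure, from -1 (fully open) to 1 (shut). A call has 1 to 20 rows; each row is the pose to reach, as a shift and turn from the pose commanded when the call began, along the tool's axes at that moment, turning the shorter way round; what a row does not reach only later rows make up. A row lasts 1/12 s, in which the tool goes at most 41.7 mm and 7.16 degrees, less where a joint would pass 70% of its speed; a pose out of reach is approached as far as the arm can. A call with a number of a shift or a turn outside -1 to 1 is refused whole. A call with a gripper value outside its range is refused whole. The fingers move at their own pace and stop on an object; "grip_force" is the grip in N (left out, the last holds). Time passes only in rows, so rows that repeat a pose let the fingers close. It gives the time, the measured TCP pose, the force, the opening and the grip force at its end, in the units of the state.
- status.get_state(): the state, without advancing time (a new reading comes with each control period).
- cams.capture(name): name is "side" or "top"; returns (picture, depth): 384x512x3 uint8, blue, green, red; 384x512 float32, m along the optical axis (not along the pixel's ray), 0 where there is no reading.
- cams.calibration(name): a dict with "mtx" (3x3 intrinsics, pixels), "camera_from_world" (4x4, takes a point from world to camera coordinates). Camera axes: x right, y down, z forward; pixel columns grow to the right and rows downward; lengths in m; the calibration is good to about 2 mm. A picture is of the moment at which its call begins. calibration takes no time and is no camera call.
- job.close_job(): hands the job in; it is judged then, once.
The state is a dict: "time_s": time; "joints": joint angles; "qd": joint speeds; "joint_torque": joint torques, N m; "tcp_pos": TCP position; "eef_rot": TCP orientation; "contact_force": force on the tool from outside, world axes, zero at the start; "moment": the same for the moment, N m; "gripper_width": finger opening in m; "gripper_force": force on a finger pad.
Only numpy, scipy, OpenCV 4.12 (cv2) and the standard library are available. Lean on these libraries where they do the work, as an engineer would, in place of code of your own. Each camera call takes 0.05 s, during which the arm holds its last target. There are 200 camera calls.

TASK

All the blue screw caps are to air in the drying basket: fold the basket's cover back past upright, put in the caps that lie loose on the bench, and empty the organiser's caps into it by holding the organiser over the basket and tilting it toward the corner of the caps' compartment, so that everything else stays in it. Then stand the organiser back on the middle of its white mat and fold the cover down to half open, about 45 degrees.

Things in the scene. Friction and masses are not known exactly. Their poses are not given: they have to be found in the camera images.
- organiser_handle (a point): grip point of the organiser's handle: a 24 mm square post that rises from the middle of the grey organiser, its sides parallel to the tray's sides, to 120 mm above the tray's underside. This point is on the post's axis, 100 mm above the underside. Axes: z up the post, x and y along the tray's sides.
- organiser_base (a point): centre of the underside of the organiser, a grey plastic tray 200 x 200 mm on a white mat, axes as the handle's. Floor 4 mm thick; caps slide out at 30 to 45 degrees of tilt. A cross of 4 mm dividers makes four square compartments, open above, each with its own kind of thing. Tray with contents 0.35 to 0.6 kg.
- organiser_corner (a point): outer floor corner of the caps' compartment (the tray's +x +y corner, top of the floor). Walls and dividers are 40 mm high, but outer walls stand only along the middle 72 mm of each side, so each compartment is open for 64 mm both ways at its outer corner: pieces slide out over the corner when it dips, while the other compartments' walls and dividers hold theirs.
- mat: white mat on which the organiser stands, 240 x 240 x 3 mm, fixed; origin at the centre of its underside
- basket_floor (a point): centre of the inner floor (4 mm above the bench) of the aluminium drying basket, an open tray 200 mm along its x, 150 mm along its y, 50 mm high, walls 4 mm, fixed to the bench. z up. Its cover is hinged on the rim at +y.
- hinge (a point): middle of the cover's hinge line, which runs along the basket's x axis at +y (79 mm from the basket's centre) 57 mm above the bench; axes as the basket's
- cover (a joint): angle of the cover, a flat aluminium panel 198 mm wide (along the hinge), 4 mm thick, with an 8 mm round bead along its free edge, 150 mm from the hinge axis: 0 = level over the basket, 1.57 = upright, stop at 1.85. Stiff hinge: stays where left; 2 to 3 N square to it at the free edge moves it. Starts ajar, at 0.6 to 0.95.
- cover_edge (a point): middle of the cover's free edge (centre of the bead), moves with the cover
- cap_a_center (a point): centre of a blue ribbed bottle screw cap, diameter 37 mm, 24 mm high, 12 g, that starts in the organiser's +x +y compartment; two or three of cap_a, cap_b, cap_c are present, None if absent
- cap_b_center (a point): centre of a blue ribbed bottle screw cap, diameter 37 mm, 24 mm high, 12 g, that starts in the organiser's +x +y compartment; two or three of cap_a, cap_b, cap_c are present, None if absent
- cap_c_center (a point): centre of a blue ribbed bottle screw cap, diameter 37 mm, 24 mm high, 12 g, that starts in the organiser's +x +y compartment; two or three of cap_a, cap_b, cap_c are present, None if absent
- cap_d_center (a point): centre of an equal blue screw cap (37 mm across, 24 mm high, 12 g) that starts loose on the bench between the organiser and the basket; two or three of cap_d, cap_e, cap_f are present, None if absent
- cap_e_center (a point): centre of an equal blue screw cap (37 mm across, 24 mm high, 12 g) that starts loose on the bench between the organiser and the basket; two or three of cap_d, cap_e, cap_f are present, None if absent
- cap_f_center (a point): centre of an equal blue screw cap (37 mm across, 24 mm high, 12 g) that starts loose on the bench between the organiser and the basket; two or three of cap_d, cap_e, cap_f are present, None if absent
- filter_center (a point): centre of a light green syringe filter disc, diameter 25 mm, 13 mm high, in the organiser's +x -y compartment; stays there
- pour_ring_center (a point): centre of the orange pouring ring, 57 mm across, 22 mm high, in the organiser's -x +y compartment; stays there
- cup_center (a point): centre of the black plastic cup, 48 mm across, 36 mm high, in the organiser's -x -y compartment; stays there
Things that resemble listed ones, but are neither listed nor needed, are in the scene too. Leave any pink or red look-alike of the part that bears cap_f_center alone.

How it is judged:
By the outcome, as a careful person would: the job done as asked, in the order asked, and still so for the second after the job is handed in, with the robot touching nothing.
Of cap_a, cap_b, cap_c only 2 to 3 are there at a start; the rules pass over those that are not, and their reading is None.
Of cap_d, cap_e, cap_f only 2 to 3 are there at a start; the rules pass over those that are not, and their reading is None.
At some moment in a run one of cap_d, cap_e, cap_f may be knocked a few centimetres aside while the robot is not near it.
It also fails if it takes over 192 s, if anything falls off the work surface, if the arm or the gripper's body presses on something with over 40 N, if the wrist force passes 120 N, or if a joint passes its speed limit or range.

## Working session

There is one attempt and no reset: what is moved stays moved. The work goes in short steps, Python scripts to look and compute and a tool call to move; the robot and the scene stay as the last step left them, time stands still between calls to the robot, and variables do not carry over. Pictures are saved under pics/ and viewed, at most 14 in all, crops included, and the job is handed in when it is done.

Besides the shell and the picture viewer there is one more tool, called after "Request:" as name([rows], argument=value, ...), one row to a line, values as JSON. step_arm: Moves the arm, as the interface text tells. Shift numbers are shares of 20 cm and turn numbers shares of 360 degrees, none past 1 either way. Its arguments: {"type":"object","properties":{"xyz":{"type":"array"},"yaw":{"type":"array"},"claw":{"type":"array"},"grip_force":{"type":"number"}},"required":["xyz","yaw","claw"]}

```bash
mkdir -p pics; cat > h.py <<'E'
import numpy as np, cv2
from plant import status, cams, job
def cal(n):
    c=cams.calibration(n); return np.array(c["mtx"]),np.array(c["camera_from_world"])
def proj(n,P):
    K,T=cal(n); p=(T[:3,:3]@np.atleast_2d(P).T).T+T[:3,3]; q=(K@p.T).T; return q[:,:2]/q[:,2:]
def ray(n,uv):
    K,T=cal(n); d=np.linalg.inv(K)@np.array([uv[0],uv[1],1.]); R=T[:3,:3]
    return -R.T@T[:3,3], R.T@d
def onz(n,uv,z):
    o,d=ray(n,uv); return o+d*(z-o[2])/d[2]
def dpt(n,uv,z):
    o,d=ray(n,uv); return o+d*z
def cloud(n,D):
    K,T=cal(n); v,u=np.indices(D.shape); d=np.stack([u,v,np.ones_like(u)],-1)@np.linalg.inv(K).T*D[...,None]
    return (d-T[:3,3])@T[:3,:3]
E
python3 - <<'E'
from h import *
print(status.get_state())
for n in("top","side"):
    im,D=cams.capture(n); cv2.imwrite(f"pics/{n}0.png",im); np.save(f"{n}0.npy",D)
    K,T=cal(n); print(n,K,ray(n,(256,192)))
E
```

```text
{'time_s': 0.0, 'joints': array([-5.20747103e+01,  2.05915112e+01,  6.36452757e-01, -2.07968901e-02,
       -7.01353487e+01, -1.65054511e+01]), 'qd': array([-0.06167389,  0.02712237,  0.03325917, -0.02121754, -0.14898524,
        0.01892943]), 'joint_torque': array([-7.79694947e-04, -5.82713628e+01,  2.93061000e+01,  6.99689358e+00,
        6.90556102e-03, -1.58776083e-04]), 'tcp_pos': array([ 0.24631917, -0.62797665,  0.23964002]), 'eef_rot': array([ 1.79907763e+02, -6.94286901e-03, -1.58587238e+02]), 'contact_force': array([-0.41855574, -0.24017704, -0.60479542]), 'moment': array([ 0.01811355, -0.05020752,  0.01229692]), 'gripper_force': 0.0, 'gripper_width': 0.08750223374255091}
top [[364.88252679   0.         255.03593632]
 [  0.         364.88252679 185.55643326]
 [  0.           0.           1.        ]] (array([ 0.45111736, -0.0797505 ,  0.95735427]), array([ 0.06622653, -0.0049442 , -0.99795212]))
side [[378.92016462   0.         248.68664373]
 [  0.         378.92016462 197.85582662]
 [  0.           0.           1.        ]] (array([ 0.10831969, -0.4584834 ,  0.87309572]), array([ 0.47665939,  0.39359272, -0.78644258]))
```

View pics/top0.png

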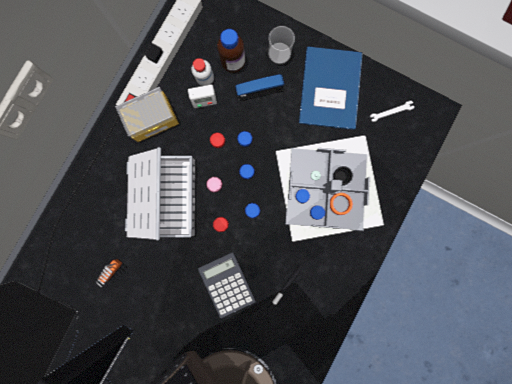

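View pics/side0.png

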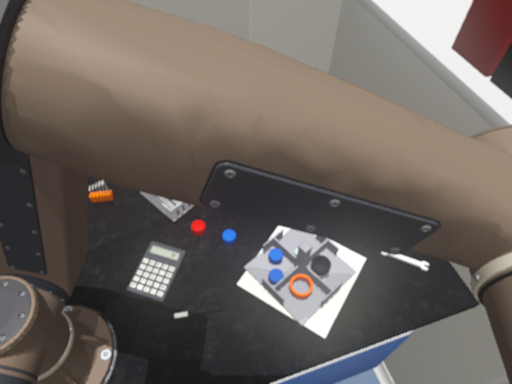

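The top view shows the basket at (160,195), with its cover hinged on the left. The loose blue caps are at (245,138), (247,171) and (252,210). The organiser is at (328,188), with caps at (302,196) and (317,212). In the side view the arm hides most of the scene.

```bash
cat > meas.py <<'E'
from h import *
def blues(n,im,D):
    hsv=cv2.cvtColor(im,cv2.COLOR_BGR2HSV); m=cv2.inRange(hsv,(105,170,120),(125,255,255))
    C=cloud(n,D); k,l,s,c=cv2.connectedComponentsWithStats(m)
    out=[]
    for i in range(1,k):
        if 40<s[i,4]<450:
            zt=np.median(C[...,2][l==i]); out.append((c[i].round(1),s[i,4],zt.round(3),onz(n,c[i],zt).round(4)))
    return out
E
python3 - <<'E'
from meas import *
for n in("top","side"):
    im=cv2.imread(f"pics/{n}0.png"); D=np.load(f"{n}0.npy")
    print(n); [print(*b) for b in blues(n,im,D)]
    C=cloud(n,D)
    if n=="top":
        hsv=cv2.cvtColor(im,cv2.COLOR_BGR2HSV)
        # mat: white, z<8mm
        reg=np.zeros(D.shape,bool); reg[120:255,265:395]=1
        m=((hsv[...,1]<40)&(hsv[...,2]>200)&reg&(C[...,2]<.012)).astype(np.uint8)
        P=C[m>0]; r=cv2.minAreaRect(P[:,:2].astype(np.float32)*1000); print("mat",r,np.median(P[:,2]))
        m2=reg&(C[...,2]>.03)&(C[...,2]<.055); P=C[m2]; r=cv2.minAreaRect(P[:,:2].astype(np.float32)*1000); print("tray>30",r, cv2.boxPoints(r))
        m3=reg&(C[...,2]>.09); print("post",C[m3].mean(0),C[m3].max(0),C[m3].min(0), m3.sum())
        reg=np.zeros(D.shape,bool); reg[140:250,115:205]=1
        for y,x in [(195,v) for v in range(118,205,4)]: print((x,y),C[y,x].round(3))
        m=reg&(C[...,2]>.06); P=C[m]; q=P[P[:,2]>P[:,2].max()-.01]; print(P[:,2].max(),q.mean(0),q.min(0),q.max(0))
        r=cv2.minAreaRect(P[:,:2].astype(np.float32)*1000); print(cv2.boxPoints(r))
        U,S,V=np.linalg.svd(P-P.mean(0),full_matrices=False); print("cover normal",V[2],P.mean(0))
        m=reg&(C[...,2]>.04)&(C[...,2]<.054);P=C[m];r=cv2.minAreaRect(P[:,:2].astype(np.float32)*1000); print("rim",r,cv2.boxPoints(r))
        for nm,uv in dict(filter=(315,175),ring=(341,203),cup=(343,175)).items(): print(nm,C[uv[1],uv[0]])
E
```

```text
top
[228.7  36.9] 231 0.134 [ 0.8718 -0.0312  0.1343]
[244.3 137.9] 161 0.024 [ 0.6547 -0.0585  0.0235]
[246.4 170.8] 163 0.024 [ 0.5685 -0.0614  0.0236]
[302.  195.7] 132 0.031 [ 0.4997 -0.201   0.031 ]
[252.1 210. ] 168 0.023 [ 0.4673 -0.0729  0.0233]
[317.2 212.1] 141 0.031 [ 0.4568 -0.2376  0.0313]
mat ((541.049072265625, -287.4381103515625), (277.4247131347656, 277.3840637207031), 7.740605354309082) 0.004541075728770292
tray>30 ((517.9031372070312, -269.66546630859375), (189.1720733642578, 189.70791625976562), 39.08102798461914) [[ 384.6825  -255.6634 ]
 [ 504.27795 -402.92514]
 [ 651.1238  -283.66754]
 [ 531.5283  -136.40579]]
post [ 0.49340324 -0.1993147   0.42180761] [ 0.5311756  -0.0797505   0.95735427] [ 0.45111736 -0.28302223  0.09137735] 224
(118, 195) [ 0.518  0.279 -0.003]
(122, 195) [0.518 0.267 0.001]
(126, 195) [ 0.517  0.257 -0.001]
(130, 195) [0.512 0.223 0.068]
(134, 195) [0.511 0.208 0.086]
(138, 195) [0.51  0.194 0.098]
(142, 195) [0.508 0.18  0.115]
(146, 195) [0.507 0.166 0.132]
(150, 195) [0.506 0.153 0.143]
(154, 195) [0.505 0.141 0.156]
(158, 195) [0.504 0.
[... 394 characters left out ...]
97505   0.95735427] [ 0.45111736 -0.0797505   0.95735427] [ 0.45111736 -0.0797505   0.95735427]
[[405.23535 -78.91178]
 [604.9225  -82.56208]
 [610.6432  230.38745]
 [410.95605 234.03775]]
cover normal [0.03494508 0.93480513 0.3534377 ] [0.50794401 0.16896752 0.13435545]
rim ((509.6421203613281, 156.12918090820312), (159.78421020507812, 199.9054718017578), 88.505859375) [[407.6402   78.87048]
 [607.47766  73.65799]
 [611.64404 233.38788]
 [411.80658 238.60037]]
filter [ 0.55238067 -0.23779163  0.02224807]
ring [ 0.47857044 -0.303879    0.01069984]
cup [ 0.55166941 -0.3134722   0.00794967]
side
[228.7 235.2] 151 0.024 [ 0.4663 -0.0737  0.0245]
[275.6 254.3] 109 0.032 [ 0.4997 -0.2036  0.032 ]
```

```bash
python3 - <<'E'
from meas import *
im=cv2.imread("pics/top0.png"); D=np.load("top0.npy"); C=cloud("top",D)
hsv=cv2.cvtColor(im,cv2.COLOR_BGR2HSV)
ok=(D>0); reg=np.zeros(D.shape,bool); reg[132:246,272:388]=1
bright=(hsv[...,2]>60)&reg&ok
m=((hsv[...,1]<40)&(hsv[...,2]>200)&reg&ok&(C[...,2]<.012)).astype(np.uint8)
k,l,s,c=cv2.connectedComponentsWithStats(m); print(s[1:,4])
def rect(mask,z):
    v,u=np.nonzero(mask); P=np.array([onz("top",p,z)[:2] for p in zip(u,v)],np.float32)*1000
    r=cv2.minAreaRect(P); return r
keep=np.isin(l,[i for i in range(1,k) if s[i,4]>60]); print("mat",rect(keep,.003))
print("white sample",im[150,285],"floor",im[225,300],im[160,300],im[215,312])
v=hsv[...,2].astype(int)
g=((hsv[...,1]<60)&(v>110)&(v<200)&reg&ok&(C[...,2]<.013)).astype(np.uint8)
g=cv2.morphologyEx(g,cv2.MORPH_OPEN,np.ones((3,3),np.uint8)); print("floor",rect(g>0,.007))
p=reg&ok&(C[...,2]>.105)&(C[...,2]<.135); print("post",C[p].mean(0),p.sum(),np.median(C[p][:,2])); vv,uu=np.nonzero(p); print(uu.mean(),vv.mean(),onz("top",(uu.mean(),vv.mean()),.123))
cv2.imwrite("pics/tray0.png",cv2.resize(im[125:255,260:400],None,fx=5.5,fy=4.6*1,interpolation=cv2.INTER_CUBIC)[:600,:800])
E
```

```text
[3106    2    3    1    1    5   29    1    1    1    1    2    1  523]Traceback (most recent call last):
  File "<stdin>", line 11, in <module>
  File "<stdin>", line 9, in rect
  File "h.py", line 11, in onz
    o,d=ray(n,uv); return o+d*(z-o[2])/d[2]
        ~~~^^^^^^
  File "h.py", line 8, in ray
    K,T=cal(n); d=np.linalg.inv(K)@np.array([uv[0],uv[1],1.]); R=T[:3,:3]
        ~~~^^^
  File "h.py", line 4, in cal
    c=cams.calibration(n); return np.array(c["mtx"]),np.array(c["camera_from_world"])
ValueError: time passes only in moves, steps and waits
```

```bash
sed -i 's/^def cal/import functools\n@functools.lru_cache(None)\ndef cal/' h.py; cat > tray.py <<'E'
from meas import *
def rect(mask,z):
    v,u=np.nonzero(mask); P=np.array([onz("top",p,z)[:2] for p in zip(u,v)],np.float32)*1000
    r=cv2.minAreaRect(P); return r
def tray(im,D):
    C=cloud("top",D); hsv=cv2.cvtColor(im,cv2.COLOR_BGR2HSV)
    ok=(D>0); reg=np.zeros(D.shape,bool); reg[132:246,272:388]=1
    m=((hsv[...,1]<40)&(hsv[...,2]>200)&reg&ok&(C[...,2]<.012)).astype(np.uint8)
    k,l,s,c=cv2.connectedComponentsWithStats(m)
    keep=np.isin(l,[i for i in range(1,k) if s[i,4]>60]); print("mat",rect(keep,.003))
    v=hsv[...,2].astype(int)
    g=((hsv[...,1]<60)&(v>110)&(v<200)&reg&ok&(C[...,2]<.013)).astype(np.uint8)
    g=cv2.morphologyEx(g,cv2.MORPH_OPEN,np.ones((3,3),np.uint8)); print("floor",rect(g>0,.007))
    p=reg&ok&(C[...,2]>.105)&(C[...,2]<.135); print("post",C[p].mean(0),p.sum(),np.median(C[p][:,2])); vv,uu=np.nonzero(p); print(uu.mean(),vv.mean(),onz("top",(uu.mean(),vv.mean()),.123))
E
python3 - <<'E'
from tray import *
im=cv2.imread("pics/top0.png"); D=np.load("top0.npy")
print("px",im[150,285],im[225,300],im[160,300],im[215,312])
cv2.imwrite("pics/tray0.png",cv2.resize(im[125:255,260:400],None,fx=4.6,fy=4.6,interpolation=cv2.INTER_CUBIC))
tray(im,D)
E
```

```text
px [252 250 251] [199 201 200] [203 195 194] [180  87  40]
mat ((519.8273315429688, -273.6351013183594), (241.1483917236328, 245.3170623779297), 8.290298461914062)
floor ((516.5679321289062, -271.25897216796875), (192.9822998046875, 198.4602508544922), 83.64239501953125)
post [ 0.51742253 -0.26817749  0.12150801] 125 0.12267948756577846
335.968 184.832 [ 0.51730474 -0.26785614  0.123     ]
```

View pics/tray0.png

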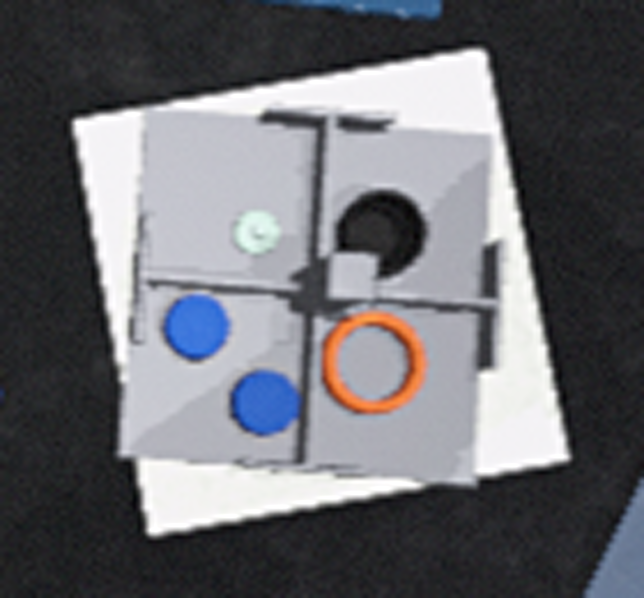

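The crop shows two caps in the lower-left compartment, which is the world (-x,+y) corner. The filter is upper left, the cup upper right and the ring lower right. The tray is turned about -5.6° and sits close to the centre of the mat.

The moves only allow yaw, so I'll tilt the tray this way:
- **Grip:** hold the post across its diagonal, so that it can pivot between the pads.
- **Tilt:** lower the tray's rear corner onto the edge of the folded-back cover.

First I fold the cover back.

Request:
step_arm([
  [-0.48, 0.67, 0],
  [-0.48, 0.67, 0],
  [-0.48, 0.67, 0],
  [-0.48, 0.67, 0],
  [-0.48, 0.67, 0],
  [-0.48, 0.67, 0],
  [-0.48, 0.67, 0],
  [-0.48, 0.67, 0],
  [-0.48, 0.67, 0],
  [-0.48, 0.67, 0],
  [-0.48, 0.67, 0],
], yaw=[-0.1906, -0.1906, -0.1906, -0.1906, -0.1906, -0.1906, -0.1906, -0.1906, -0.1906, -0.1906, -0.1906], claw=[1, 1, 1, 1, 1, 1, 1, 1, 1, 1, 1])

```text
time_s: 1.02
tcp_pos: [0.2868, -0.4683, 0.2402]
eef_rot: [180.0, 0.0, -89.8]
contact_force: [-1.2, -0.4, -0.1]
gripper_width: 0.0199
gripper_force: 0.0
```

Request:
step_arm([
  [-0.9, -0.37, 0],
  [-0.9, -0.37, 0],
  [-0.9, -0.37, 0],
  [-0.9, -0.37, 0],
  [-0.9, -0.37, 0],
  [-0.9, -0.37, 0],
], yaw=[0, 0, 0, 0, 0, 0], claw=[1, 1, 1, 1, 1, 1])

```text
time_s: 1.52
tcp_pos: [0.362, -0.2851, 0.2409]
eef_rot: [-179.9, 0.0, -89.9]
contact_force: [0.3, 0.5, -0.8]
gripper_width: 0.0002
gripper_force: 0.0
```

Request:
step_arm([
  [-0.9, -0.37, 0],
  [-0.9, -0.37, 0],
  [-0.9, -0.37, 0],
  [-0.9, -0.37, 0],
  [-0.9, -0.37, 0],
  [-0.9, -0.37, 0],
], yaw=[0, 0, 0, 0, 0, 0], claw=[1, 1, 1, 1, 1, 1])

```text
time_s: 2.02
tcp_pos: [0.4364, -0.1052, 0.2407]
eef_rot: [-179.9, 0.0, -89.9]
contact_force: [0.2, -0.7, -0.1]
gripper_width: 0.0008
gripper_force: 0.0
```

Request:
step_arm([
  [-0.9, -0.37, 0],
  [-0.9, -0.37, 0],
  [-0.9, -0.37, 0],
  [-0.9, -0.37, 0],
  [-0.9, -0.37, 0],
  [-0.9, -0.37, 0],
  [-0.9, -0.37, 0],
], yaw=[0, 0, 0, 0, 0, 0, 0], claw=[1, 1, 1, 1, 1, 1, 1])

```text
time_s: 2.6
tcp_pos: [0.5088, 0.0724, 0.2398]
eef_rot: [179.9, -0.0, -90.0]
contact_force: [-0.4, -0.7, 0.5]
gripper_width: 0.0004
gripper_force: 0.0
```

Request:
step_arm([
  [0, 0, 0.425],
  [0, 0, 0.425],
  [0, 0, 0.425],
  [-0.1, 0, 0.42],
  [-0.2, 0, 0.41],
  [-0.27, 0, 0.4],
  [-0.34, 0, 0.38],
  [-0.41, 0, 0.36],
  [-0.48, 0, 0.35],
  [-0.55, 0, 0.35],
  [-0.62, 0, 0.35],
  [-0.69, 0, 0.35],
  [-0.75, 0, 0.35],
  [-0.8, 0, 0.35],
  [-0.84, 0, 0.35],
  [-0.88, 0, 0.35],
  [-0.91, 0, 0.35],
  [-0.93, 0, 0.35],
  [-0.93, 0, 0.35],
], yaw=[0, 0, 0, 0, 0, 0, 0, 0, 0, 0, 0, 0, 0, 0, 0, 0, 0, 0, 0], claw=[1, 1, 1, 1, 1, 1, 1, 1, 1, 1, 1, 1, 1, 1, 1, 1, 1, 1, 1])

```text
time_s: 4.18
tcp_pos: [0.5078, 0.2519, 0.1698]
eef_rot: [179.8, -0.6, -90.0]
contact_force: [5.7, -24.3, 4.0]
gripper_width: 0.0002
gripper_force: 11.9
```

```bash
cat > cover.py <<'E'
from meas import *
def cover(n="top",H=(.5115,.235,.057),save=None):
    im,D=cams.capture(n); C=cloud(n,D)
    if save: cv2.imwrite(save,im); np.save(save[5:-4]+".npy",D)
    m=(D>0)&(C[...,2]>.07)&(C[...,2]<.215)&(abs(C[...,0]-.51)<.1)&(C[...,1]>.1)&(C[...,1]<.3)&(cv2.cvtColor(im,cv2.COLOR_BGR2HSV)[...,1]<60)
    P=C[m]-np.array(H); print(n,"cover px",m.sum(),"angle",np.median(np.arctan2(P[:,2],-P[:,1])),"ymin/max",np.percentile(C[m][:,1],[2,98]),"zmax",np.percentile(C[m][:,2],98)) if m.any() else print(n,"none")
    return im,D
E
python3 - <<'E'
from cover import *
cover("top",save="pics/top1.png")
print(status.get_state()["contact_force"])
E
```

```text
top cover px 1882 angle 1.7523025984148646 ymin/max [0.2329419  0.27216511] zmax 0.20400037570003515
[  5.13202799 -22.57392592   2.19666752]
```

View pics/top1.png

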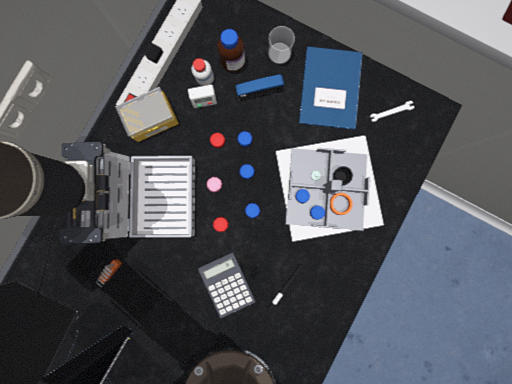

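The cover has reached its stop, with the bead at y≈0.27, and the caps haven't moved. I'll retreat and go to the first loose cap.

Request:
step_arm([
  [0.2, 0, 0],
  [0.4, 0, -0.05],
  [0.6, 0, -0.15],
  [0.6, 0, -0.15],
  [0.6, 0, -0.15],
], yaw=[0, 0, 0, 0, 0], claw=[1, 1, 1, 1, 1], grip_force=10)

```text
time_s: 4.65
tcp_pos: [0.5093, 0.1367, 0.2021]
eef_rot: [-179.8, 0.1, -90.1]
contact_force: [0.2, 1.2, 0.3]
gripper_width: 0.0007
gripper_force: 0.0
```

Request:
step_arm([
  [0.98, -0.73, 0.3],
  [0.98, -0.73, 0.3],
  [0.98, -0.73, 0.3],
  [0.98, -0.73, 0.3],
  [0.98, -0.73, 0.3],
  [0.98, -0.73, 0.3],
  [0.98, -0.73, 0.3],
  [0.98, -0.73, 0.3],
  [0.98, -0.73, 0.3],
], yaw=[0, 0, 0, 0, 0, 0, 0, 0, 0], claw=[-0.36, -0.36, -0.36, -0.36, -0.36, -0.36, -0.36, -0.36, -0.36])

```text
time_s: 5.4
tcp_pos: [0.6547, -0.0576, 0.1394]
eef_rot: [179.9, 0.0, -90.0]
contact_force: [-0.5, 0.9, 0.5]
gripper_width: 0.0549
gripper_force: 0.0
```

```bash
python3 - <<'E'
from cover import *
cover("top",save="pics/top2.png")
im,D=cams.capture("side")
print("top"); [print(*b) for b in blues("top",cv2.imread("pics/top2.png"),np.load("top2.npy"))]
print("side"); [print(*b) for b in blues("side",im,D)]
E
```

```text
top none
top
[246.6 170.9] 134 0.024 [ 0.5683 -0.0618  0.0238]
[302.  195.7] 132 0.031 [ 0.4995 -0.2009  0.0315]
[252.  210.1] 169 0.024 [ 0.4672 -0.0728  0.0238]
[317.1 212.1] 143 0.031 [ 0.4569 -0.2375  0.031 ]
side
[312.1 118.1] 97 0.135 [ 0.8711 -0.0339  0.1353]
[311.4 165.8] 240 0.05 [ 0.7876 -0.1047  0.05  ]
[251.  209.2] 92 0.025 [ 0.5675 -0.0628  0.025 ]
[228.7 235.2] 148 0.025 [ 0.4662 -0.0737  0.0248]
[275.5 254.3] 109 0.032 [ 0.4996 -0.2036  0.032 ]
[275.3 275. ] 106 0.032 [ 0.4553 -0.2384  0.0319]
```

Both views agree to within 1–2 mm. I'll pick up the first cap.

Request:
step_arm([
  [0, 0, 0.2],
  [0, 0, 0.4],
  [0, 0, 0.55],
  [0, 0, 0.6],
  [0, 0, 0.6],
  [0, 0, 0.6],
  [0, 0, 0.6],
  [0, 0, 0.6],
  [0, 0, 0.6],
  [0, 0, 0.6],
  [0, 0, 0.6],
], yaw=[0, 0, 0, 0, 0, 0, 0, 0, 0, 0, 0], claw=[-0.36, -0.36, -0.36, -0.36, -0.36, 1, 1, 1, 1, 1, 1])

```text
time_s: 6.42
tcp_pos: [0.6557, -0.0581, 0.0224]
eef_rot: [-179.8, 0.0, -90.0]
contact_force: [-1.9, 1.4, 7.2]
gripper_width: 0.0367
gripper_force: 10.0
```

Request:
step_arm([
  [0, 0, -0.2],
  [0, 0, -0.4],
  [-0.2, 0.1, -0.5],
  [-0.4, 0.25, -0.5],
  [-0.6, 0.4, -0.5],
  [-0.8, 0.45, -0.5],
  [-0.9, 0.45, -0.5],
  [-0.9, 0.45, -0.5],
  [-0.9, 0.45, -0.5],
], yaw=[0, 0, 0, 0, 0, 0, 0, 0, 0], claw=[1, 1, 1, 1, 1, 1, 1, 1, 1])

```text
time_s: 7.17
tcp_pos: [0.5643, 0.1238, 0.1215]
eef_rot: [-179.9, 0.0, -89.8]
contact_force: [0.2, -1.0, -0.5]
gripper_width: 0.036
gripper_force: 10.0
```

```bash
python3 - <<'E'
from cover import *
im,D=cover("top",save="pics/top3.png"); 
im2,D2=cover("side",save="pics/side3.png")
print("top"); [print(*b) for b in blues("top",im,D)]
cv2.imwrite("pics/c3.png",np.hstack([im,im2])[:, :1024][::1,::1]); cv2.imwrite("pics/c3.png",cv2.resize(np.hstack([im[60:320,90:400],im2[80:340]]),None,fx=.95,fy=1))
E
```

```text
top cover px 2973 angle 1.792032879550364 ymin/max [0.11036606 0.27455066] zmax 0.21455408657543948
side cover px 3219 angle 1.8169557694322838 ymin/max [0.11116095 0.275228  ] zmax 0.20890921146999752
top
[228.7  36.8] 230 0.134 [ 0.8719 -0.0312  0.1344]
[246.5 170.9] 162 0.024 [ 0.5684 -0.0615  0.0237]
[302.1 195.7] 131 0.031 [ 0.4995 -0.2011  0.0313]
[252.1 210. ] 168 0.024 [ 0.4673 -0.0729  0.0237]
[317.1 212.1] 143 0.031 [ 0.4569 -0.2375  0.0308]
```

View pics/c3.png

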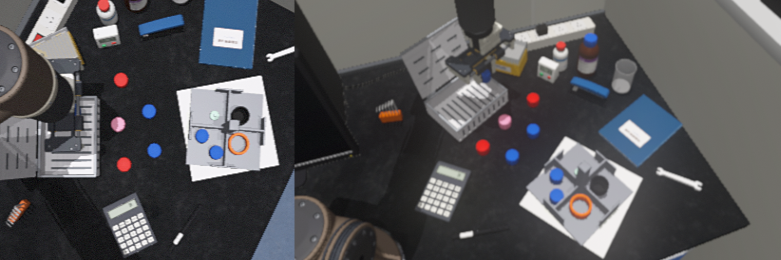

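The left half (top) shows the cap held over the basket, with the cover folded back. The right half (side) confirms it. I'll lower it, release, and go for the next cap.

Request:
step_arm([
  [0, 0, 0.2],
  [0, 0, 0.36],
  [0, 0, 0.42],
  [0, 0, 0.42],
  [0, 0, 0.42],
  [0, 0, 0.42],
  [0, 0, 0.42],
  [0, 0, 0.3],
  [0, 0, 0.15],
  [0, 0, 0],
], yaw=[0, 0, 0, 0, 0, 0, 0, 0, 0, 0], claw=[1, 1, 1, 1, -0.36, -0.36, -0.36, -0.36, -0.36, -0.36])

```text
time_s: 8.1
tcp_pos: [0.5647, 0.1213, 0.1227]
eef_rot: [-180.0, 0.0, -90.0]
contact_force: [0.4, 1.1, -0.5]
gripper_width: 0.0593
gripper_force: 0.0
```

Request:
step_arm([
  [0.93, -0.02, 0],
  [0.93, -0.02, 0],
  [0.93, -0.02, 0],
  [0.93, -0.02, 0],
  [0.93, -0.02, 0],
  [0.93, -0.02, 0.1],
  [0.93, -0.02, 0.3],
  [0.93, -0.02, 0.45],
  [0.93, -0.02, 0.5],
  [0.93, -0.02, 0.5],
  [0.93, -0.02, 0.5],
  [0.93, -0.02, 0.5],
  [0.93, -0.02, 0.5],
  [0.93, -0.02, 0.5],
  [0.93, -0.02, 0.5],
], yaw=[0, 0, 0, 0, 0, 0, 0, 0, 0, 0, 0, 0, 0, 0, 0], claw=[-0.36, -0.36, -0.36, -0.36, -0.36, -0.36, -0.36, -0.36, -0.36, 1, 1, 1, 1, 1, 1])

```text
time_s: 9.35
tcp_pos: [0.5702, -0.064, 0.0226]
eef_rot: [-179.8, 0.0, -89.9]
contact_force: [-0.8, 1.0, 7.5]
gripper_width: 0.0362
gripper_force: 10.0
```

```bash
python3 - <<'E'
from cover import *
im,D=cover("top",save="pics/top4.png"); im2,D2=cover("side",save="pics/side4.png")
print("top"); [print(*b) for b in blues("top",im,D)]
print("side"); [print(*b) for b in blues("side",im2,D2)]
E
```

```text
top cover px 49 angle 1.797219258960699 ymin/max [0.2599972  0.27350456] zmax 0.2066588185540242
side cover px 3142 angle 1.8185363840612325 ymin/max [0.23604294 0.27553843] zmax 0.20614682690287123
top
[228.7  36.9] 230 0.134 [ 0.8719 -0.0312  0.1344]
[302.  195.7] 134 0.031 [ 0.4996 -0.201   0.0311]
[317.1 212.1] 143 0.031 [ 0.4569 -0.2375  0.0311]
[252.2 211.9] 119 0.024 [ 0.4625 -0.0731  0.0242]
side
[311.9 118.1] 92 0.136 [ 0.8702 -0.0337  0.1359]
[310.7 165.5] 239 0.05 [ 0.7869 -0.1027  0.0501]
[203.7 176.3] 49 0.029 [0.5635 0.1171 0.0288]
[228.1 235.8] 126 0.025 [ 0.4639 -0.0738  0.0247]
[275.5 254.3] 109 0.032 [ 0.4995 -0.2036  0.032 ]
[275.2 275. ] 105 0.032 [ 0.4551 -0.2384  0.0322]
```

Request:
step_arm([
  [0, 0, -0.2],
  [0, 0, -0.4],
  [-0.2, 0.1, -0.5],
  [-0.4, 0.25, -0.5],
  [-0.6, 0.4, -0.5],
  [-0.8, 0.57, -0.5],
  [-0.92, 0.57, -0.5],
  [-0.92, 0.57, -0.5],
  [-0.92, 0.57, -0.3],
  [-0.92, 0.57, -0.1],
  [-0.92, 0.57, -0.08],
  [-0.92, 0.57, -0.08],
  [-0.92, 0.57, -0.08],
], yaw=[0, 0, 0, 0, 0, 0, 0, 0, 0, 0, 0, 0, 0], claw=[1, 1, 1, 1, 1, 1, 1, 1, 1, 1, 1, 1, 1])

```text
time_s: 10.53
tcp_pos: [0.4553, 0.1197, 0.0379]
eef_rot: [-180.0, -0.0, -89.9]
contact_force: [0.5, -1.2, 0.4]
gripper_width: 0.0361
gripper_force: 10.0
```

Request:
step_arm([
  [0, 0, 0],
  [0, 0, 0],
  [0, 0, 0],
  [0, 0, -0.2],
  [0, 0, -0.4],
  [0.2, 0, -0.5],
  [0.4, 0, -0.5],
  [0.5, 0, -0.5],
  [0.5, 0, -0.5],
], yaw=[0, 0, 0, 0, 0, 0, 0, 0, 0], claw=[-0.36, -0.36, -0.36, -0.36, -0.36, -0.36, -0.36, -0.36, -0.36])

```text
time_s: 11.28
tcp_pos: [0.4542, 0.0167, 0.138]
eef_rot: [-179.9, 0.1, -90.1]
contact_force: [-0.6, 0.7, 0.4]
gripper_width: 0.0599
gripper_force: 0.0
```

```bash
python3 - <<'E'
from cover import *
im,D=cams.capture("top"); im2,D2=cams.capture("side")
print("top"); [print(*b) for b in blues("top",im,D)]
print("side"); [print(*b) for b in blues("side",im2,D2)]
E
```

```text
top
[228.7  36.9] 230 0.134 [ 0.8719 -0.0312  0.1343]
[177.5 171.5] 43 0.028 [0.5715 0.1151 0.0282]
[302.1 195.7] 132 0.031 [ 0.4996 -0.2012  0.0311]
[252.4 209.8] 155 0.024 [ 0.4679 -0.0737  0.024 ]
[317.1 212.1] 143 0.031 [ 0.4569 -0.2375  0.0309]
side
[311.8 117.9] 83 0.136 [ 0.8705 -0.0332  0.1359]
[315.1 167.1] 164 0.051 [ 0.7901 -0.1161  0.0505]
[229.1 235.2] 138 0.025 [ 0.467  -0.0745  0.0248]
[275.5 254.3] 109 0.032 [ 0.4994 -0.2037  0.0323]
[275.3 275. ] 107 0.032 [ 0.4554 -0.2385  0.0321]
```

Request:
step_arm([
  [0.3, -0.06, 0],
  [0.46, -0.06, 0.1],
  [0.46, -0.06, 0.25],
  [0.46, -0.06, 0.4],
  [0.46, -0.06, 0.55],
  [0.46, -0.06, 0.58],
  [0.46, -0.06, 0.58],
  [0.46, -0.06, 0.58],
  [0.46, -0.06, 0.58],
  [0.46, -0.06, 0.58],
  [0.46, -0.06, 0.58],
  [0.46, -0.06, 0.58],
], yaw=[0, 0, 0, 0, 0, 0, 0, 0, 0, 0, 0, 0], claw=[-0.36, -0.36, -0.36, -0.36, -0.36, -0.36, 1, 1, 1, 1, 1, 1])

```text
time_s: 12.38
tcp_pos: [0.468, -0.0719, 0.0221]
eef_rot: [-179.8, 0.0, -89.9]
contact_force: [-2.1, 2.2, 8.5]
gripper_width: 0.036
gripper_force: 10.0
```

Request:
step_arm([
  [0, 0, -0.2],
  [0, 0, -0.4],
  [-0.2, -0.1, -0.5],
  [-0.4, -0.21, -0.5],
  [-0.6, -0.21, -0.5],
  [-0.6, -0.21, -0.5],
], yaw=[0, 0, 0, 0, 0, 0], claw=[1, 1, 1, 1, 1, 1])

```text
time_s: 12.88
tcp_pos: [0.5109, 0.0521, 0.1225]
eef_rot: [-179.7, 0.1, -89.8]
contact_force: [0.1, -0.4, -0.5]
gripper_width: 0.0363
gripper_force: 10.0
```

Request:
step_arm([
  [-0.2, 0, 0],
  [-0.4, 0, 0],
  [-0.6, 0, 0],
  [-0.6, 0, 0.1],
  [-0.6, 0, 0.25],
  [-0.6, 0, 0.4],
  [-0.6, 0, 0.4],
  [-0.6, 0, 0.4],
  [-0.6, 0, 0.4],
  [-0.6, 0, 0.4],
  [-0.6, 0, 0.4],
  [-0.6, 0, 0.2],
  [-0.6, 0, 0],
  [-0.6, 0, -0.3],
  [-0.4, 0, -0.5],
  [0, 0, -0.6],
  [0.3, 0, -0.6],
  [0.3, 0, -0.6],
], yaw=[0, 0, 0, 0, 0, 0, 0, 0, 0, 0, 0, 0, 0, 0, 0, 0, 0, 0], claw=[1, 1, 1, 1, 1, 1, 1, 1, -0.36, -0.36, -0.36, -0.36, -0.36, -0.36, -0.36, -0.36, -0.36, -0.36])

```text
time_s: 14.38
tcp_pos: [0.5087, 0.0237, 0.2353]
eef_rot: [-179.7, 0.1, -89.9]
contact_force: [0.7, -1.0, -0.0]
gripper_width: 0.0597
gripper_force: 0.0
```

```bash
python3 - <<'E'
from cover import *
im,D=cover("top",save="pics/top5.png"); im2,D2=cover("side",save="pics/side5.png")
print("top"); [print(*b) for b in blues("top",im,D)]
print("side"); [print(*b) for b in blues("side",im2,D2)]
cv2.imwrite("pics/c5.png",cv2.resize(np.hstack([im[60:320,90:400],im2[80:340]]),None,fx=.95,fy=1))
E
```

```text
top cover px 89 angle 1.7623967860268852 ymin/max [0.23479037 0.25400239] zmax 0.13274918640474198
side cover px 2761 angle 1.821759985779588 ymin/max [0.23784518 0.27572816] zmax 0.20641504874389593
top
[228.7  36.9] 230 0.134 [ 0.8719 -0.0312  0.1343]
[302.1 195.7] 132 0.031 [ 0.4996 -0.2012  0.0309]
[317.1 212.1] 143 0.031 [ 0.4569 -0.2375  0.0311]
side
[311.7 118. ] 83 0.136 [ 0.8701 -0.0331  0.136 ]
[314.4 166.8] 178 0.05 [ 0.7898 -0.1139  0.0503]
[203.2 176.7] 58 0.029 [0.561  0.1169 0.0293]
[178.6 179.3] 61 0.03 [0.5069 0.1632 0.0297]
[275.5 254.3] 109 0.032 [ 0.4994 -0.2037  0.0324]
[275.3 275. ] 106 0.032 [ 0.4553 -0.2385  0.032 ]
```

View pics/c5.png

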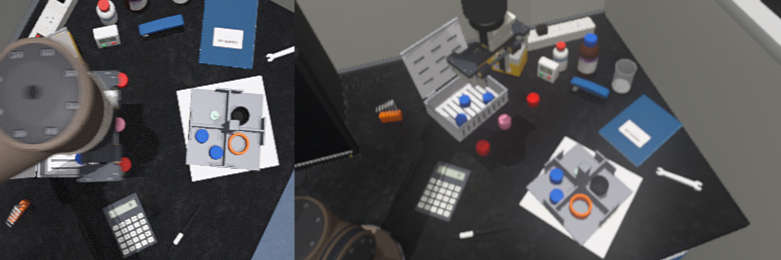

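All three loose caps are in the basket and the cover is still back. Next I turn the gripper and go over the post.

Request:
step_arm([
  [0.98, -0.04, 0],
  [0.98, -0.04, 0],
  [0.98, -0.04, 0],
  [0.98, -0.04, 0],
  [0.98, -0.04, 0],
  [0.98, -0.04, 0],
  [0.98, -0.04, 0],
  [0.98, -0.04, 0],
  [0.98, -0.04, 0],
  [0.98, -0.04, 0],
  [0.98, -0.04, 0],
  [0.98, -0.04, 0],
  [0.98, -0.04, 0],
  [0.98, -0.04, 0],
  [0.98, -0.04, 0],
  [0.98, -0.04, 0],
  [0.98, -0.04, 0],
  [0.98, -0.04, 0],
  [0.98, -0.04, 0],
  [0.98, -0.04, 0],
], yaw=[0.393, 0.393, 0.393, 0.393, 0.393, 0.393, 0.393, 0.393, 0.393, 0.393, 0.393, 0.393, 0.393, 0.393, 0.393, 0.393, 0.393, 0.393, 0.393, 0.393], claw=[-0.3, -0.3, -0.3, -0.3, -0.3, -0.3, -0.3, -0.3, -0.3, -0.3, -0.3, -0.3, -0.3, -0.3, -0.3, -0.3, -0.3, -0.3, -0.3, -0.3])

```text
time_s: 16.15
tcp_pos: [0.5168, -0.1711, 0.2333]
eef_rot: [179.9, 0.1, 128.2]
contact_force: [0.3, 0.2, -0.5]
gripper_width: 0.0571
gripper_force: 0.0
```

```bash
python3 - <<'E'
from tray import *
im,D=cams.capture("side"); C=cloud("side",D)
m=(D>0)&(abs(C[...,0]-.517)<.04)&(abs(C[...,1]+.268)<.04)&(C[...,2]>.117)&(C[...,2]<.13)
print("side post",C[m].mean(0),m.sum(),C[m].min(0),C[m].max(0))
s=status.get_state(); print(s["tcp_pos"],s["eef_rot"],s["joints"])
def rel(dx,dy,psi):
    p=np.radians(psi); return np.array([dx*np.cos(p)+dy*np.sin(p),dx*np.sin(p)-dy*np.cos(p)])/.2
for P in [(.5172,-.268)]: print(rel(P[0]-s["tcp_pos"][0],P[1]-s["tcp_pos"][1],s["eef_rot"][2]))
E
```

```text
side post [ 0.51667763 -0.2681476   0.1230805 ] 114 [ 0.50523236 -0.28037282  0.1170369 ] [ 0.53123693 -0.25415578  0.12706906]
[ 0.51681159 -0.17104067  0.2332504 ] [1.79920136e+02 5.27482183e-02 1.27875543e+02] [ 2.31507813e+00  8.50496807e+00 -1.65708294e+01 -3.90597869e-03
 -6.48285568e+01 -1.44437840e+02]
[-0.38386471 -0.29610714]
```

Request:
step_arm([
  [-0.2, -0.15, 0],
  [-0.385, -0.295, 0],
  [-0.385, -0.295, 0],
  [-0.385, -0.295, 0],
  [-0.385, -0.295, 0.15],
  [-0.385, -0.295, 0.3],
  [-0.385, -0.295, 0.45],
  [-0.385, -0.295, 0.6],
  [-0.385, -0.295, 0.67],
  [-0.385, -0.295, 0.67],
  [-0.385, -0.295, 0.67],
  [-0.385, -0.295, 0.67],
  [-0.385, -0.295, 0.67],
  [-0.385, -0.295, 0.67],
  [-0.385, -0.295, 0.67],
  [-0.385, -0.295, 0.67],
], yaw=[0, 0, 0, 0, 0, 0, 0, 0, 0, 0, 0, 0, 0, 0, 0, 0], claw=[-0.3, -0.3, -0.3, -0.3, -0.3, -0.3, -0.3, -0.3, -0.3, -0.3, 1, 1, 1, 1, 1, 1], grip_force=30)

```text
time_s: 17.53
tcp_pos: [0.5195, -0.2683, 0.0997]
eef_rot: [179.9, 0.1, 128.6]
contact_force: [-0.1, 3.1, 7.1]
gripper_width: 0.0322
gripper_force: 30.0
```

Request:
step_arm([
  [0, 0, 0],
  [0, 0, -0.02],
  [0, 0, -0.05],
  [0, 0, -0.1],
  [0, 0, -0.15],
  [0, 0, -0.15],
], yaw=[0, 0, 0, 0, 0, 0], claw=[1, 1, 1, 1, 1, 1])

```text
time_s: 18.03
tcp_pos: [0.5198, -0.2687, 0.1309]
eef_rot: [179.9, 0.2, 128.6]
contact_force: [1.1, -0.5, -3.2]
gripper_width: 0.0317
gripper_force: 30.0
```

```bash
python3 - <<'E'
from tray import *
im,D=cams.capture("side"); cv2.imwrite("pics/side6.png",im[150:370,180:420])
s=status.get_state(); print(s["tcp_pos"],s["eef_rot"],s["contact_force"],s["moment"],s["gripper_width"])
E
```

```text
[ 0.51948217 -0.26845734  0.12979424] [1.79896957e+02 1.26056447e-01 1.28557795e+02] [-0.07033728 -0.07463949 -4.78087431] [-0.04031452  0.03257412 -0.05292896] 0.03208763403374505
```

View pics/side6.png

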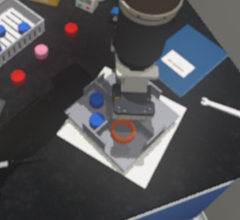

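The organiser is lifted level and its contents are undisturbed. It weighs about 0.49 kg. I'll raise it.

Request:
step_arm([
  [0, 0, -0.05],
  [0, 0, -0.12],
  [0, 0, -0.22],
  [0, 0, -0.34],
  [0, 0, -0.46],
  [0, 0, -0.58],
  [0, 0, -0.7],
  [0, 0, -0.82],
  [0, 0, -0.92],
  [0, 0, -0.98],
  [0, 0, -1],
  [0, 0, -1],
], yaw=[0, 0, 0, 0, 0, 0, 0, 0, 0, 0, 0, 0], claw=[1, 1, 1, 1, 1, 1, 1, 1, 1, 1, 1, 1])

```text
time_s: 19.08
tcp_pos: [0.5186, -0.2682, 0.3292]
eef_rot: [179.9, 0.1, 128.5]
contact_force: [-0.3, 0.4, -4.1]
gripper_width: 0.0321
gripper_force: 30.0
```

Request:
step_arm([
  [0.02, 0.01, 0],
  [0.05, 0.04, 0],
  [0.09, 0.07, 0],
  [0.13, 0.1, 0],
  [0.18, 0.14, 0],
  [0.23, 0.19, 0],
  [0.28, 0.23, 0],
  [0.34, 0.27, 0],
  [0.39, 0.31, 0],
  [0.44, 0.35, 0],
  [0.49, 0.39, 0],
  [0.54, 0.43, 0],
  [0.59, 0.48, 0],
  [0.65, 0.52, 0],
  [0.7, 0.56, 0],
  [0.75, 0.6, 0],
  [0.79, 0.63, 0],
  [0.83, 0.66, 0],
  [0.85, 0.68, 0],
  [0.86, 0.69, 0],
], yaw=[-0.004, -0.01, -0.02, -0.03, -0.042, -0.054, -0.066, -0.078, -0.09, -0.102, -0.114, -0.126, -0.138, -0.15, -0.16, -0.17, -0.179, -0.187, -0.192, -0.1945], claw=[1, 1, 1, 1, 1, 1, 1, 1, 1, 1, 1, 1, 1, 1, 1, 1, 1, 1, 1, 1])

```text
time_s: 20.75
tcp_pos: [0.5189, -0.0466, 0.3274]
eef_rot: [180.0, -0.1, -161.2]
contact_force: [0.1, 0.4, -4.6]
gripper_width: 0.0322
gripper_force: 30.0
```

Request:
step_arm([
  [0, 0.01, 0],
  [-0.01, 0.05, 0],
  [-0.02, 0.09, 0],
  [-0.04, 0.14, 0],
  [-0.05, 0.19, 0],
  [-0.07, 0.25, 0],
  [-0.08, 0.3, 0],
  [-0.1, 0.36, 0],
  [-0.12, 0.41, 0],
  [-0.13, 0.47, 0],
  [-0.15, 0.52, 0],
  [-0.16, 0.58, 0],
  [-0.18, 0.63, 0],
  [-0.2, 0.69, 0],
  [-0.21, 0.74, 0],
  [-0.23, 0.8, 0],
  [-0.24, 0.84, 0],
  [-0.25, 0.88, 0],
  [-0.26, 0.91, 0],
  [-0.26, 0.915, 0],
], yaw=[-0.004, -0.01, -0.02, -0.03, -0.042, -0.054, -0.066, -0.078, -0.09, -0.102, -0.114, -0.126, -0.138, -0.15, -0.16, -0.17, -0.179, -0.187, -0.192, -0.1945], claw=[1, 1, 1, 1, 1, 1, 1, 1, 1, 1, 1, 1, 1, 1, 1, 1, 1, 1, 1, 1])

```text
time_s: 22.42
tcp_pos: [0.5103, 0.1432, 0.328]
eef_rot: [180.0, 0.0, -91.3]
contact_force: [-0.3, 0.7, -3.8]
gripper_width: 0.0318
gripper_force: 30.0
```

```bash
python3 - <<'E'
from cover import *
im,D=cover("top",save="pics/top7.png"); im2,D2=cover("side",save="pics/side7.png")
cv2.imwrite("pics/c7.png",np.hstack([im[60:320,60:330],im2[0:260,60:360]]))
s=status.get_state(); print(s["tcp_pos"],s["eef_rot"],s["contact_force"],s["moment"],s["gripper_width"])
E
```

```text
top cover px 66 angle 1.8204579543722759 ymin/max [0.2614315  0.27724356] zmax 0.20662702664277902
side cover px 632 angle 1.8381403382817516 ymin/max [0.23620781 0.27767662] zmax 0.20619577910782472
[0.51020027 0.14240963 0.3280711 ] [ 1.79987141e+02 -1.17292942e-02 -9.13802300e+01] [ 0.15821177  0.35656049 -3.06018703] [-0.00142198  0.1035165   0.01915655] 0.03192660220915931
```

View pics/c7.png

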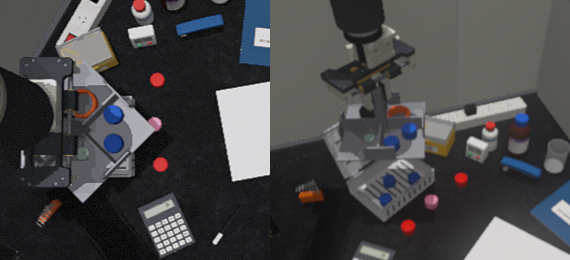

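The caps' corner now points to the basket's front, with the rear corner over the cover edge. I'll shift to y≈0.181, lower the tray onto the edge and watch the forces.

Request:
step_arm([
  [-0.05, 0, 0],
  [-0.12, 0, 0],
  [-0.19, 0, 0],
  [-0.19, 0, 0.03],
  [-0.19, 0, 0.06],
  [-0.19, 0, 0.09],
  [-0.19, 0, 0.12],
  [-0.19, 0, 0.14],
  [-0.19, 0, 0.16],
  [-0.19, 0, 0.18],
  [-0.19, 0, 0.18],
], yaw=[0, 0, 0, 0, 0, 0, 0, 0, 0, 0, 0], claw=[1, 1, 1, 1, 1, 1, 1, 1, 1, 1, 1])

```text
time_s: 23.43
tcp_pos: [0.5121, 0.1789, 0.2934]
eef_rot: [-179.9, -0.1, -91.4]
contact_force: [0.3, -5.2, 5.8]
gripper_width: 0.0319
gripper_force: 30.0
```

```bash
python3 - <<'E'
from cover import *
im2,D2=cover("side",save="pics/side8.png")
cv2.imwrite("pics/c8.png",im2[0:260,60:360])
s=status.get_state(); print(s["tcp_pos"],s["eef_rot"],s["contact_force"],s["moment"],s["gripper_width"])
[print(*b) for b in blues("side",im2,D2)]
E
```

```text
side cover px 2103 angle 1.3097824382692713 ymin/max [0.10302994 0.29151254] zmax 0.21384289406012577
[0.51210118 0.17907009 0.29356373] [-1.79853302e+02 -5.07376120e-02 -9.14437264e+01] [-0.12457173 -4.26983955  5.11668164] [-1.3676057   0.18781543 -0.02430641] 0.0322674413200841
[311.8 117.9] 92 0.136 [ 0.8706 -0.0331  0.136 ]
[188.2 130.9] 91 0.221 [0.5392 0.1215 0.2211]
[170.6 142.9] 82 0.221 [0.4818 0.1226 0.2211]
[311.6 165.6] 241 0.05 [ 0.7884 -0.1048  0.0501]
```

View pics/c8.png

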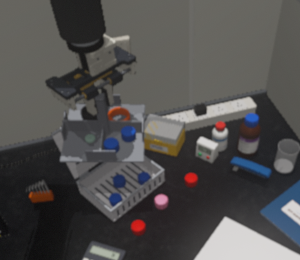

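It tilts as predicted, about 5° with roughly 10 N of contact. I'll ease the grip a little and continue.

Request:
step_arm([
  [0, 0, 0],
  [0, 0, 0.02],
  [0, 0, 0.04],
  [0, 0, 0.06],
  [0, 0, 0.08],
  [0, 0, 0.1],
  [0, 0, 0.1],
], yaw=[0, 0, 0, 0, 0, 0, 0], claw=[1, 1, 1, 1, 1, 1, 1], grip_force=20)

```text
time_s: 24.07
tcp_pos: [0.512, 0.1774, 0.2735]
eef_rot: [-179.9, -0.2, -91.5]
contact_force: [0.6, -10.4, 7.3]
gripper_width: 0.0326
gripper_force: 20.0
```

```bash
python3 - <<'E'
from cover import *
im2,D2=cover("side",save="pics/side9.png")
s=status.get_state(); print(s["tcp_pos"],s["eef_rot"],s["contact_force"],s["moment"],s["gripper_width"])
[print(*b) for b in blues("side",im2,D2)]
E
```

```text
side cover px 2922 angle 1.2052125359644992 ymin/max [0.10451769 0.2754616 ] zmax 0.21300902759371645
[0.51201337 0.17760176 0.27375458] [-179.87995822   -0.197156    -91.45868227] [ -0.11176268 -10.89718343   7.59019901] [-3.73606886  0.06298185  0.01249625] 0.03267500753433471
[311.8 117.8] 93 0.136 [ 0.8713 -0.0328  0.1355]
[185.9 137. ] 82 0.192 [0.5385 0.1349 0.1924]
[169.3 148.6] 96 0.193 [0.4827 0.1355 0.1925]
[311.7 165.7] 239 0.05 [ 0.7884 -0.1053  0.0502]
```

Request:
step_arm([
  [0, 0, 0.015],
  [0, 0, 0.03],
  [0, 0, 0.045],
  [0, 0, 0.06],
  [0, 0, 0.07],
  [0, 0, 0.07],
  [0, 0, 0.07],
], yaw=[0, 0, 0, 0, 0, 0, 0], claw=[1, 1, 1, 1, 1, 1, 1])

```text
time_s: 24.7
tcp_pos: [0.5117, 0.1763, 0.2597]
eef_rot: [-179.9, -0.3, -91.5]
contact_force: [0.1, -15.9, 8.2]
gripper_width: 0.0325
gripper_force: 20.0
```

```bash
python3 - <<'E'
from cover import *
im2,D2=cover("side",save="pics/side10.png")
cv2.imwrite("pics/c10.png",cv2.resize(im2[40:260,60:260],None,fx=2,fy=2))
s=status.get_state(); print(s["tcp_pos"],s["eef_rot"],s["contact_force"],s["moment"],s["gripper_width"])
[print(*b) for b in blues("side",im2,D2)]
E
```

```text
side cover px 3437 angle 1.149499428524689 ymin/max [0.10991143 0.27316723] zmax 0.21053887763159618
[0.51169329 0.17633818 0.25973535] [-179.93822366   -0.32722446  -91.4691848 ] [  1.03908052 -15.8554929    7.61188949] [-5.77504804 -0.10562189  0.01723706] 0.03227305999678022
[311.8 117.8] 93 0.136 [ 0.8713 -0.0325  0.1356]
[311.8 165.7] 235 0.05 [ 0.7885 -0.1055  0.05  ]
[205.2 199.7] 170 0.035 [0.5026 0.0488 0.0354]
```

View pics/c10.png

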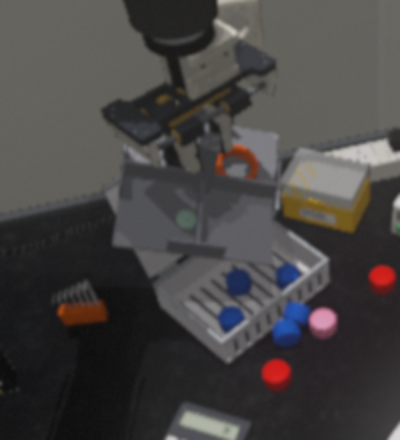

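The crop shows the tray tilted to about 30°, with the filter, ring and cup still in it. The two caps slid out early and landed on the bench in front of the basket, at crop (297,312) and (286,333), beside the pink one. I can pick them up afterwards. I'll raise the organiser and return it first.

Request:
step_arm([
  [0, 0, 0],
  [0, 0, -0.04],
  [0, 0, -0.1],
  [0, 0, -0.18],
  [0, 0, -0.26],
  [0, 0, -0.33],
  [0, 0, -0.36],
  [0.06, 0, -0.36],
  [0.14, 0, -0.36],
  [0.22, 0, -0.36],
  [0.29, 0, -0.36],
  [0.29, 0, -0.36],
], yaw=[0, 0, 0, 0, 0, 0, 0, 0, 0, 0, 0, 0], claw=[1, 1, 1, 1, 1, 1, 1, 1, 1, 1, 1, 1], grip_force=30)

```text
time_s: 25.75
tcp_pos: [0.509, 0.1192, 0.3295]
eef_rot: [179.9, -0.1, -91.5]
contact_force: [-0.4, -0.0, -3.4]
gripper_width: 0.0322
gripper_force: 30.0
```

```bash
python3 - <<'E'
from cover import *
im,D=cover("top",save="pics/top11.png"); im2,D2=cover("side",save="pics/side11.png")
cv2.imwrite("pics/c11.png",np.hstack([im[60:320,60:330],im2[0:260,60:360]]))
s=status.get_state(); print(s["tcp_pos"],s["eef_rot"],s["contact_force"],s["moment"],s["gripper_width"])
[print(*b) for b in blues("side",im2,D2)]
E
```

```text
top cover px 244 angle 1.8251889081329793 ymin/max [0.26528009 0.27803711] zmax 0.20701062266765402
side cover px 570 angle 1.835474608853266 ymin/max [0.23626267 0.27723088] zmax 0.2065241624624352
[0.50956056 0.1210396  0.32974035] [ 1.79970651e+02 -6.50207742e-03 -9.15025586e+01] [ 0.33708948 -0.29089536 -3.88480701] [-0.08781213  0.07097585 -0.01801647] 0.031571362459841254
[311.8 117.8] 95 0.136 [ 0.8709 -0.033   0.136 ]
[311.5 165.6] 239 0.05 [ 0.7883 -0.1046  0.05  ]
```

View pics/c11.png

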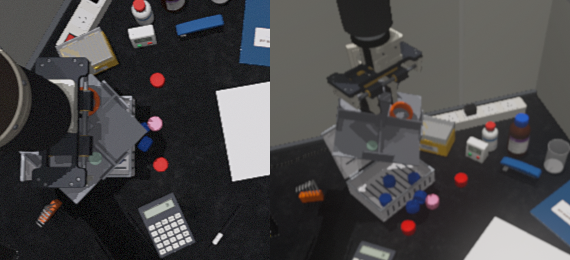

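The tray stays tilted in the grip and everything else is still in it. I'll go back to the mat.

Request:
step_arm([
  [0.02, 0, 0],
  [0.05, 0, 0],
  [0.1, 0, 0],
  [0.14, -0.01, 0],
  [0.2, -0.01, 0],
  [0.26, -0.02, 0],
  [0.31, -0.02, 0],
  [0.37, -0.03, 0],
  [0.43, -0.03, 0],
  [0.48, -0.04, 0],
  [0.54, -0.04, 0],
  [0.6, -0.04, 0],
  [0.66, -0.05, 0],
  [0.71, -0.05, 0],
  [0.77, -0.06, 0],
  [0.83, -0.06, 0],
  [0.87, -0.06, 0],
  [0.91, -0.07, 0],
  [0.94, -0.07, 0],
  [0.95, -0.07, 0],
], yaw=[0.004, 0.01, 0.02, 0.03, 0.042, 0.054, 0.066, 0.078, 0.09, 0.102, 0.114, 0.126, 0.138, 0.15, 0.16, 0.17, 0.179, 0.187, 0.192, 0.1945], claw=[1, 1, 1, 1, 1, 1, 1, 1, 1, 1, 1, 1, 1, 1, 1, 1, 1, 1, 1, 1])

```text
time_s: 27.52
tcp_pos: [0.519, -0.0685, 0.3299]
eef_rot: [180.0, -0.0, -161.6]
contact_force: [0.3, 0.2, -3.1]
gripper_width: 0.0319
gripper_force: 30.0
```

Request:
step_arm([
  [0.01, -0.02, 0],
  [0.02, -0.05, 0],
  [0.03, -0.1, 0],
  [0.05, -0.15, 0],
  [0.07, -0.21, 0],
  [0.09, -0.26, 0],
  [0.11, -0.32, 0],
  [0.13, -0.38, 0],
  [0.15, -0.44, 0],
  [0.17, -0.5, 0],
  [0.19, -0.56, 0],
  [0.21, -0.62, 0],
  [0.23, -0.68, 0],
  [0.25, -0.74, 0],
  [0.27, -0.79, 0],
  [0.29, -0.85, 0],
  [0.3, -0.9, 0],
  [0.32, -0.94, 0],
  [0.33, -0.97, 0],
  [0.33, -0.98, 0],
], yaw=[0.004, 0.01, 0.02, 0.03, 0.042, 0.054, 0.066, 0.078, 0.09, 0.102, 0.114, 0.126, 0.138, 0.15, 0.16, 0.17, 0.179, 0.187, 0.192, 0.1945], claw=[1, 1, 1, 1, 1, 1, 1, 1, 1, 1, 1, 1, 1, 1, 1, 1, 1, 1, 1, 1])

```text
time_s: 29.18
tcp_pos: [0.5189, -0.2753, 0.33]
eef_rot: [-180.0, -0.0, 128.4]
contact_force: [1.0, 0.4, -3.1]
gripper_width: 0.032
gripper_force: 30.0
```

```bash
python3 - <<'E'
from tray import *
im,D=cams.capture("top"); cv2.imwrite("pics/top12.png",im); np.save("top12.npy",D)
im2,D2=cams.capture("side")
hsv=cv2.cvtColor(im,cv2.COLOR_BGR2HSV); C=cloud("top",D)
reg=np.zeros(D.shape,bool); reg[132:246,272:388]=1
m=((hsv[...,1]<40)&(hsv[...,2]>200)&reg&(D>0)&(C[...,2]<.012)); print("mat",rect(m,.003))
[print(*b) for b in blues("top",im,D)]; print(); [print(*b) for b in blues("side",im2,D2)]
s=status.get_state(); print(s["tcp_pos"],s["eef_rot"])
# depth-based basket/bench caps
h=hsv; mb=cv2.inRange(hsv,(105,120,60),(125,255,255)); k,l,st,c=cv2.connectedComponentsWithStats(mb)
for i in range(1,k):
    if st[i,4]>20: print(c[i].round(1),st[i], C[l==i].mean(0).round(3))
cv2.imwrite("pics/c12.png",cv2.resize(im[130:260,120:250],None,fx=4,fy=4,interpolation=cv2.INTER_CUBIC))
E
```

```text
mat ((433.3778076171875, -315.33099365234375), (54.56376647949219, 188.1927947998047), 8.135483741760254)
[173.6 174.5] 51 0.028 [0.5641 0.1252 0.028 ]
[158.7 196.8] 139 0.028 [0.5083 0.1641 0.0275]

[ 0.51908779 -0.27477867  0.3299957 ] [-1.79997054e+02 -1.46154780e-02  1.28546014e+02]
[173.8 174.6] [170 169   8  13  72] [0.563 0.122 0.041]
[158.7 196.6] [152 190  15  14 157] [0.509 0.164 0.027]
```

View pics/c12.png

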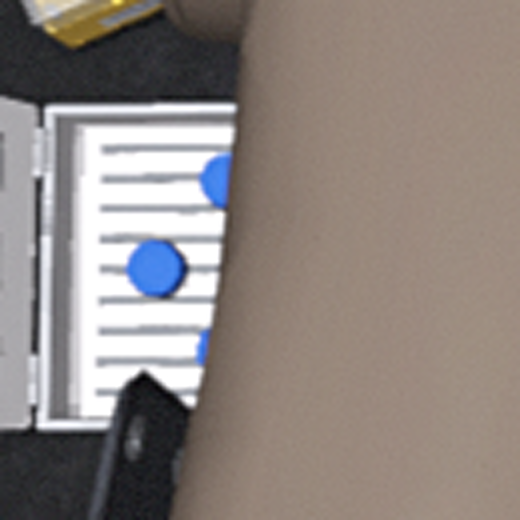

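Request:
step_arm([
  [0, 0, 0.1],
  [0, 0, 0.25],
  [0, 0, 0.4],
  [0, 0, 0.55],
  [0, 0, 0.68],
  [0, 0, 0.76],
  [0, 0, 0.8],
  [0, 0, 0.83],
  [0, 0, 0.86],
  [0, 0, 0.89],
  [0, 0, 0.92],
  [0, 0, 0.92],
], yaw=[0, 0, 0, 0, 0, 0, 0, 0, 0, 0, 0, 0], claw=[1, 1, 1, 1, 1, 1, 1, 1, 1, 1, 1, 1], grip_force=25)

```text
time_s: 30.28
tcp_pos: [0.5188, -0.2745, 0.1455]
eef_rot: [-180.0, -0.0, 128.6]
contact_force: [-0.8, 0.2, -4.2]
gripper_width: 0.0319
gripper_force: 25.0
```

Request:
step_arm([
  [0, 0, 0.03],
  [0, 0, 0.06],
  [0, 0, 0.09],
  [0, 0, 0.11],
  [0, 0, 0.13],
  [0, 0, 0.13],
], yaw=[0, 0, 0, 0, 0, 0], claw=[1, 1, 1, 1, 1, 1])

```text
time_s: 30.78
tcp_pos: [0.5185, -0.2746, 0.1192]
eef_rot: [-180.0, -0.1, 128.5]
contact_force: [-0.1, -0.1, -1.2]
gripper_width: 0.0326
gripper_force: 25.0
```

```bash
python3 - <<'E'
from cover import *
im2,D2=cams.capture("side")
cv2.imwrite("pics/c13.png",cv2.resize(im2[170:360,180:420],None,fx=2,fy=2))
s=status.get_state(); print(s["tcp_pos"],s["eef_rot"],s["contact_force"],s["moment"])
E
```

```text
[ 0.5183963  -0.27451247  0.11946257] [-1.79953199e+02 -8.10003762e-02  1.28536562e+02] [ 0.61534922  0.03435416 -2.4097747 ] [ 0.36410018  0.16893665 -0.00420464]
```

View pics/c13.png

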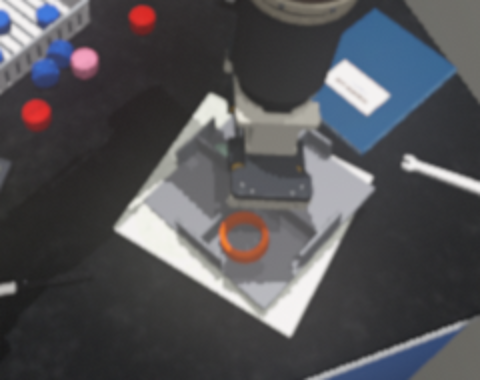

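The tray's corner has just touched the mat and the ring is still in place. I'll lower the rest of the way.

Request:
step_arm([
  [0, 0, 0.02],
  [0, 0, 0.04],
  [0, 0, 0.06],
  [0, 0, 0.07],
  [0, 0, 0.08],
  [0, 0, 0.09],
  [0, 0, 0.095],
  [0, 0, 0.095],
], yaw=[0, 0, 0, 0, 0, 0, 0, 0], claw=[1, 1, 1, 1, 1, 1, 1, 1], grip_force=15)

```text
time_s: 31.5
tcp_pos: [0.5188, -0.2747, 0.1009]
eef_rot: [-180.0, -0.0, 128.5]
contact_force: [0.4, 1.0, -1.6]
gripper_width: 0.0327
gripper_force: 15.0
```

Request:
step_arm([
  [0, 0, 0.01],
  [0, 0, 0.015],
  [0, 0, 0.02],
  [0, 0, 0.02],
], yaw=[0, 0, 0, 0], claw=[1, 1, 1, 1])

```text
time_s: 31.83
tcp_pos: [0.5191, -0.2748, 0.0975]
eef_rot: [180.0, 0.0, 128.6]
contact_force: [0.1, -0.3, 0.5]
gripper_width: 0.0327
gripper_force: 15.0
```

Request:
step_arm([
  [0, 0, 0],
  [0, 0, 0],
  [0, 0, 0],
  [0, 0, 0],
  [0, 0, -0.1],
  [0, 0, -0.3],
  [0, 0, -0.5],
  [0, 0, -0.7],
  [0, 0, -0.7],
], yaw=[0, 0, 0, 0, 0, 0, 0, 0, 0], claw=[0.1, -0.3, -0.3, -0.3, -0.3, -0.3, -0.3, -0.3, -0.3])

```text
time_s: 32.58
tcp_pos: [0.5225, -0.2764, 0.2463]
eef_rot: [179.6, 0.6, 128.6]
contact_force: [1.3, -0.6, 1.0]
gripper_width: 0.0568
gripper_force: 0.0
```

```bash
python3 - <<'E'
from tray import *
im2,D2=cams.capture("side"); C=cloud("side",D2)
m=(D2>0)&(abs(C[...,0]-.519)<.04)&(abs(C[...,1]+.273)<.04)&(C[...,2]>.105)&(C[...,2]<.13)
print("side post",C[m].mean(0) if m.any() else None,m.sum())
[print(*b) for b in blues("side",im2,D2)]
K=im2[130:360,150:420]; cv2.imwrite("pics/c14.png",cv2.resize(K,None,fx=2,fy=2))
hsv=cv2.cvtColor(im2,cv2.COLOR_BGR2HSV); mb=cv2.inRange(hsv,(105,120,60),(125,255,255)); k,l,st,c=cv2.connectedComponentsWithStats(mb)
for i in range(1,k):
    if st[i,4]>20: print(c[i].round(1),st[i], np.median(C[l==i],0).round(3))
E
```

```text
side post [ 0.51203391 -0.27199056  0.12044067] 146
[203.6 176.6] 49 0.03 [0.5619 0.1159 0.0301]
[178.5 179.1] 46 0.029 [0.5076 0.1644 0.0293]
[174.7 198. ] 57 0.029 [0.4535 0.1209 0.0295]
[307.  118.6] [305 114   5  11  42] [ 0.856 -0.024  0.136]
[295.1 160.5] [290 157  10   9  63] [ 0.775 -0.053  0.046]
[203.3 177. ] [199 172  11  11  78] [0.561 0.116 0.029]
[178.7 179.7] [174 175  11  10  86] [0.507 0.162 0.029]
[374.1 206.2] [ 343  174   64   71 1806] [ 0.822 -0.317  0.011]
[205.7 201.2] [196 190  21  23 271] [0.5   0.049 0.031]
[174.7 198.4] [169 194  12  11  90] [0.453 0.12  0.029]
[347.2 366.1] [ 282  337  125   47 1587] [ 0.568 -0.498 -0.452]
```

View pics/c14.png

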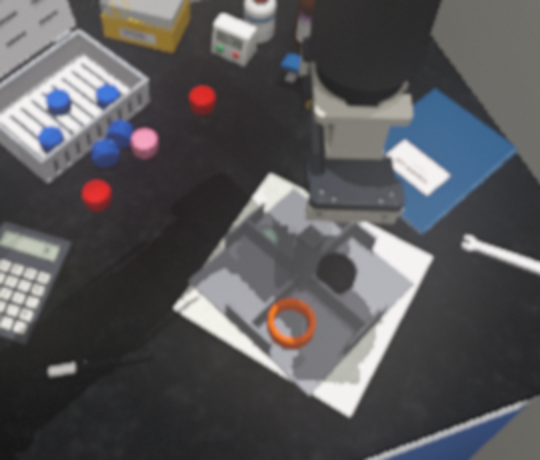

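The tray is back flat on the mat with the ring, cup and filter in it. The two caps lie against the basket's front wall, at crop (120,132) and (105,153). I'll measure them from the depth data.

Request:
step_arm([
  [0, 0, 0],
  [0, 0, -0.1],
  [0, 0, -0.1],
  [0, 0, -0.1],
  [0, 0, -0.1],
  [0, 0, -0.1],
  [0, 0, -0.1],
  [0, 0, -0.1],
  [0, 0, -0.1],
  [0, 0, -0.1],
], yaw=[-0.02, -0.04, -0.06, -0.08, -0.1, -0.12, -0.14, -0.16, -0.18, -0.19], claw=[-0.3, -0.3, -0.3, -0.3, -0.3, -0.3, -0.3, -0.3, -0.3, -0.3])

```text
time_s: 33.47
tcp_pos: [0.5187, -0.2746, 0.2564]
eef_rot: [180.0, -0.0, -162.7]
contact_force: [0.8, -1.1, -0.3]
gripper_width: 0.057
gripper_force: 0.0
```

```bash
cat > caps2.py <<'E'
from tray import *
def near(n,im,D,box=(.42,.62,-.06,.085)):
    C=cloud(n,D); hsv=cv2.cvtColor(im,cv2.COLOR_BGR2HSV); mb=cv2.inRange(hsv,(100,100,50),(128,255,255))>0
    m=mb&(D>0)&(C[...,0]>box[0])&(C[...,0]<box[1])&(C[...,1]>box[2])&(C[...,1]<box[3])
    P=C[m]; print(n,m.sum())
    if not m.any(): return
    print("z pct",np.percentile(P[:,2],[5,25,50,75,95]).round(3))
    T=P[P[:,2]>.018]; 
    if len(T)>10:
        _,lab,cen=cv2.kmeans(T[:,:2].astype(np.float32),2,None,(3,50,1e-5),5,cv2.KMEANS_PP_CENTERS)
        for i in (0,1):
            Q=T[lab[:,0]==i]; print(cen[i].round(4),len(Q),"min",Q.min(0).round(3),"max",Q.max(0).round(3), "zs",np.percentile(Q[:,2],[10,50,90]).round(3))
    # ascii height map
    g={}
    for p in P: g.setdefault((round(p[0]/.004),round(p[1]/.004)),[]).append(p[2])
    xs=[k[0] for k in g]; ys=[k[1] for k in g]
    for X in range(max(xs),min(xs)-1,-1): print("%.3f"%(X*.004)," ".join("%2d"%round(1000*max(g[(X,Y)])) if (X,Y) in g else " ." for Y in range(max(ys),min(ys)-1,-1)))
    print("y from",max(ys)*.004,"to",min(ys)*.004)
E
python3 - <<'E'
from caps2 import *
for n in("top","side"): near(n,*cams.capture(n))
E
```

```text
top 24
z pct [0.663 0.669 0.677 0.682 0.686]
[ 0.4517 -0.0196] 11 min [ 0.45  -0.021  0.662] max [ 0.453 -0.018  0.686] zs [0.662 0.668 0.686]
[ 0.4556 -0.0204] 13 min [ 0.454 -0.021  0.671] max [ 0.457 -0.019  0.684] zs [0.673 0.678 0.683]
0.456  . 684
0.452 686 685
0.448  . 662
y from -0.016 to -0.02
side 288
z pct [0.003 0.015 0.031 0.036 0.038]
[0.5283 0.0534] 79 min [0.513 0.037 0.023] max [0.544 0.071 0.039] zs [0.027 0.035 0.038]
[0.486  0.0452] 122 min [0.469 0.03  0.02 ] max [0.507 0.062 0.04 ] zs [0.024 0.033 0.038]
0.544  .  .  .  .  . 29 26  .  .  .  .
0.540  .  .  .  . 37 36 31 26  .  .  .
0.536  .  . 37 37 37 35 35 30  .  .  .
0.532 34 37 35 39 37 37 35 29 24  .  .
0.528  6  7 37 38 37 39 36 34 28  .  .
0.524 32 36 36 37 39 39 37 36 31 26  .
0.520 17 15 38  . 38 38 36  6  .  .  .
0.516 15 32 35 39 38  1 37  .  .  .  .
0.512  .  . 34  .  .  .  2  .  .  .  .
0.508  .  .  .  .  . 29  .  2  .  .  .
0.504  .  .  .  .  . 35 34 32 25  .  .
0.500  .  .  .  . 36 38 38 31 30 27  .
0.496  .  .  .  . 37 39 37 35 35 32 28
0.492  .  .  .  . 38 39 37 38 36 35 33
0.488  .  .  . 35 38 36  . 40 38 38 29
0.484  .  .  . 32 38 36 39 39 38 37 28
0.480  .  . 31 36 33 36 33 38 38 24  .
0.476  .  .  . 31 33 40 36 36 24  .  .
0.472  .  .  .  . 28 31 32 32  .  .  .
0.468  .  .  .  .  . 29 27  .  .  .  .
y from 0.07200000000000001 to 0.032
```

Both caps stand on edge, with tops at z≈0.038. I'll move the arm aside to get a clear top view.

Request:
step_arm([
  [0.77, -0.81, 0],
  [0.77, -0.81, 0],
  [0.77, -0.81, 0],
  [0.77, -0.81, 0],
  [0.77, -0.81, 0],
  [0.77, -0.81, 0],
  [0.77, -0.81, 0],
  [0.77, -0.81, 0],
], yaw=[0, 0, 0, 0, 0, 0, 0, 0], claw=[-0.3, -0.3, -0.3, -0.3, -0.3, -0.3, -0.3, -0.3])

```text
time_s: 34.23
tcp_pos: [0.418, -0.4754, 0.2563]
eef_rot: [179.9, -0.0, -163.3]
contact_force: [-0.3, 0.8, 0.9]
gripper_width: 0.0571
gripper_force: 0.0
```

```bash
python3 - <<'E'
from caps2 import *
im,D=cams.capture("top"); cv2.imwrite("pics/top15.png",im); np.save("top15.npy",D)
near("top",im,D); tray(im,D)
C=cloud("top",D); hsv=cv2.cvtColor(im,cv2.COLOR_BGR2HSV)
mb=((cv2.inRange(hsv,(100,100,50),(128,255,255))>0)&(C[...,1]>-.02)&(C[...,1]<.085)&(C[...,0]>.42)&(C[...,0]<.6)).astype(np.uint8)
k,l,s,c=cv2.connectedComponentsWithStats(mb)
for i in range(1,k):
    if s[i,4]>15:
        v,u=np.nonzero(l==i); print(c[i],s[i,4],cv2.minAreaRect(np.array([onz("top",p,.019)[:2]*1000 for p in zip(u,v)],np.float32)))
mp=((hsv[...,0]>160)|(hsv[...,0]<8))&(hsv[...,1]>60)&(hsv[...,2]>120)
k,l,s,c=cv2.connectedComponentsWithStats(mp.astype(np.uint8))
for i in range(1,k):
    if 60<s[i,4]<300: print("red/pink",onz("top",c[i],.024).round(3),s[i,4])
E
```

```text
top 345
z pct [-0.     0.024  0.032  0.035  0.037]
[0.5266 0.0552] 127 min [0.51  0.036 0.022] max [0.543 0.076 0.04 ] zs [0.026 0.033 0.037]
[0.4875 0.0451] 143 min [0.468 0.028 0.018] max [0.507 0.064 0.04 ] zs [0.026 0.033 0.037]
0.544  .  .  . -1  2  1  . 31 23  .  .  .  .
0.540  . -1 -1  .  . 30 33 35 27  .  .  .  .
0.536  2  1  . 36 34 37 34 35 31  .  .  .  .
0.532 10 32 32 35 37 38 37 35 32 26  .  .  .
0.528 27 31 34 36 36 38 38 35 36 31 32  .  .
0.524 29 29 29 36 34 37 36 37 35 31 28  .  .
0.520  2 25 31 36 33 36 40 40 36 33  .  .  .
0.516  1 -1 28 33 35 37 37 37  .  .  .  .  .
0.512  .  1 24 30 34  3  .  .  .  .  .  .  .
0.508  .  0  3 30  .  . -2 27 24  .  .  .  .
0.504  .  .  .  .  .  1  . 31 33 28  0  .  .
0.500  .  .  .  0  0  1 36 34 36 31 32 30  .
0.496  .  . -2  1  5  . 34 39 35 32 36 31 21
0.492  .  .  0  1  . 39 37 38 38 34 36 34 27
0.488  .  . -1  . 32 37 40 36 37 36 36 35  .
0.484  .  1 -1  . 34 31 38 34 37 36 37 34  .
0.480  . -1  0 29 34 34 38 39 39 35 35  .  .
0.476  .  . -1  1 25 28 32 30 36 33  .  .  .
0.472  .  .  .  2  3 26 29 34 32 32  .  .  .
0.468  .  .  .  .  0  1  0 27 21  .  .  .  .
y from 0.076 to 0.028
mat ((521.0764770507812, -275.55230712890625), (239.1865997314453, 241.1461639404297), 8.303553581237793)
floor ((511.59454345703125, -293.1888427734375), (219.48875427246094, 229.03311157226562), 0.9177370071411133)
post [ 0.5146587  -0.27176448  0.12169973] 129 0.12246400825576585
337.6046511627907 185.97674418604652 [ 0.51455517 -0.27147968  0.123     ]
[200.86227545 188.73652695] 167 ((526.348876953125, 58.09453582763672), (30.216983795166016, 37.88446807861328), 25.04256248474121)
[204.62921348 203.52247191] 178 ((488.2941589355469, 48.490234375), (30.48113441467285, 41.37688064575195), 51.712093353271484)
red/pink [0.856 0.057 0.024] 128
red/pink [0.653 0.013 0.024] 169
red/pink [0.539 0.021 0.024] 72
red/pink [0.434 0.01  0.024] 177
```

Request:
step_arm([
  [-0.48, 0.74, 0],
  [-0.48, 0.74, 0],
  [-0.48, 0.74, 0],
  [-0.48, 0.74, 0],
  [-0.48, 0.74, 0],
  [-0.48, 0.74, 0],
  [-0.48, 0.74, 0],
  [-0.48, 0.74, 0],
  [-0.48, 0.74, 0],
  [-0.48, 0.74, 0],
  [-0.48, 0.74, 0],
], yaw=[-0.2036, -0.2036, -0.2036, -0.2036, -0.2036, -0.2036, -0.2036, -0.2036, -0.2036, -0.2036, -0.2036], claw=[-1, -1, -1, -1, -1, -1, -1, -1, -1, -1, -1])

```text
time_s: 35.2
tcp_pos: [0.4681, -0.3036, 0.2573]
eef_rot: [-180.0, 0.0, -89.3]
contact_force: [0.1, 0.1, 0.7]
gripper_width: 0.0878
gripper_force: 0.0
```

Request:
step_arm([
  [-0.89, -0.095, 0],
  [-0.89, -0.095, 0],
  [-0.89, -0.095, 0],
  [-0.89, -0.095, 0],
  [-0.89, -0.095, 0],
  [-0.89, -0.095, 0],
  [-0.89, -0.095, 0],
], yaw=[0, 0, 0, 0, 0, 0, 0], claw=[-1, -1, -1, -1, -1, -1, -1])

```text
time_s: 35.78
tcp_pos: [0.4859, -0.1252, 0.2575]
eef_rot: [-180.0, 0.0, -89.6]
contact_force: [-0.2, -0.7, 0.8]
gripper_width: 0.0877
gripper_force: 0.0
```

Request:
step_arm([
  [-0.89, -0.095, 0],
  [-0.89, -0.095, 0],
  [-0.89, -0.095, 0],
  [-0.89, -0.095, 0],
  [-0.89, -0.095, 0.3],
  [-0.89, -0.095, 0.6],
  [-0.89, -0.095, 0.6],
  [-0.89, -0.095, 0.6],
  [-0.89, -0.095, 0.6],
], yaw=[0, 0, 0, 0, 0, 0, 0, 0, 0], claw=[-1, -1, -1, -1, -1, -1, -1, -1, -1], grip_force=5)

```text
time_s: 36.53
tcp_pos: [0.5033, 0.0501, 0.1364]
eef_rot: [179.8, -0.1, -89.8]
contact_force: [1.0, -0.3, 0.8]
gripper_width: 0.0876
gripper_force: 0.0
```

```bash
python3 - <<'E'
from caps2 import *
def pink(im,tag,n="top"):
    hsv=cv2.cvtColor(im,cv2.COLOR_BGR2HSV); m=cv2.inRange(hsv,(150,40,120),(175,200,255)); k,l,s,c=cv2.connectedComponentsWithStats(m)
    for i in range(1,k):
        if s[i,4]>40: print(tag,onz(n,c[i],.024).round(3),s[i,4])
pink(cv2.imread("pics/top0.png"),"0"); pink(cv2.imread("pics/top15.png"),"15")
im2,D2=cams.capture("side"); pink(im2,"side","side")
near("side",im2,D2)
s=status.get_state(); print(s["tcp_pos"],s["eef_rot"],s["gripper_width"])
E
```

```text
0 [0.537 0.023 0.024] 176
15 [0.539 0.022 0.024] 176
side [0.536 0.018 0.024] 147
side 297
z pct [0.001 0.01  0.029 0.035 0.039]
[0.5277 0.0541] 78 min [0.513 0.038 0.018] max [0.545 0.072 0.042] zs [0.026 0.035 0.039]
[0.486  0.0441] 122 min [0.469 0.029 0.018] max [0.506 0.06  0.041] zs [0.022 0.033 0.038]
0.544  .  .  .  .  . 28 25  .  .  .  .  .
0.540  .  .  .  . 35 35 29 23  .  .  .  .
0.536  .  .  4  2 35 36 34 29  .  .  .  .
0.532 34 34 38 37 39 36 31 31 30  .  .  .
0.528  8 35  3 42 40 36 37 33 28  .  .  .
0.524 33 36 39  7 39 39 37 34 29 26  .  .
0.520 29 33 38 38 40 39 37  6  .  .  .  .
0.516  . 34 35 37 37 39  3  .  .  .  .  .
0.512  .  .  . 38  .  . -1  .  .  .  .  .
0.508  .  .  .  .  .  .  .  4  .  .  .  .
0.504  .  .  .  . 34  . 33 32 24  .  .  .
0.500  .  .  .  .  . 36 32 31 33 28 20  .
0.496  .  .  .  .  . 41 38 36 36 33 25  .
0.492  .  .  .  .  . 38 36 41 35 33 32 24
0.488  .  .  . 35 36 36 40 41 39 37 36  .
0.484  .  .  .  . 38 38 37 38 38 27  .  .
0.480  .  .  . 33 36 40 36 34 36 24  .  .
0.476  .  .  1 27 27 34 33 37 31  .  .  .
0.472  .  .  .  . 25 30 31 32  .  .  .  .
0.468  .  .  .  .  . 27 21  .  .  .  .  .
y from 0.07200000000000001 to 0.028
[0.50479511 0.05058979 0.13830595] [-1.79998269e+02 -5.58409567e-02 -8.97649762e+01] 0.08728351033344338
```

Request:
step_arm([
  [-0.01, -0.007, 0.1],
  [-0.01, -0.007, 0.2],
  [-0.01, -0.007, 0.3],
  [-0.01, -0.007, 0.38],
  [-0.01, -0.007, 0.44],
  [-0.01, -0.007, 0.48],
  [-0.01, -0.007, 0.52],
  [-0.01, -0.007, 0.56],
  [-0.01, -0.007, 0.57],
  [-0.01, -0.007, 0.57],
], yaw=[0, 0, 0, 0, 0, 0, 0, 0, 0, 0], claw=[-1, -1, -1, -1, -1, -1, -1, -1, -1, -1])

```text
time_s: 37.42
tcp_pos: [0.5056, 0.0531, 0.0233]
eef_rot: [-180.0, -0.0, -89.8]
contact_force: [-0.1, -0.2, -1.0]
gripper_width: 0.0877
gripper_force: 0.0
```

Request:
step_arm([
  [0, 0, 0],
  [0, 0, 0],
  [0, 0, 0],
  [0, 0, 0],
  [0, 0, 0],
  [0, 0, 0],
], yaw=[0, 0, 0, 0, 0, 0], claw=[-0.85, -0.75, -0.65, -0.55, -0.5, -0.5])

```text
time_s: 37.92
tcp_pos: [0.5055, 0.0532, 0.0233]
eef_rot: [-180.0, 0.0, -89.7]
contact_force: [-0.5, -0.8, 0.4]
gripper_width: 0.0663
gripper_force: 0.0
```

```bash
python3 - <<'E'
from caps2 import *
s=status.get_state(); print(s["tcp_pos"],s["gripper_width"],s["gripper_force"],s["contact_force"])
near("side",*cams.capture("side"))
E
```

```text
[0.50551787 0.05317783 0.02334481] 0.06625508947166266 0.011933690984733403 [-0.46478482 -0.78849487  0.35640218]
side 206
z pct [0.003 0.019 0.029 0.035 0.039]
[0.4912 0.0355] 95 min [0.448 0.016 0.018] max [0.508 0.078 0.12 ] zs [0.022 0.033 0.039]
[0.5204 0.0451] 63 min [0.504 0.033 0.019] max [0.538 0.067 0.04 ] zs [0.022 0.032 0.037]
0.540  .  .  .  .  .  .  .  . 24  .  .  .  .  .  .  .  .
0.536  .  .  .  .  .  .  . 32 28 23  .  .  .  .  .  .  .
0.532  .  .  .  .  .  .  . 35 34 26  .  .  .  .  .  .  .
0.528  .  .  .  .  5  .  .  . 32 36 21  .  .  .  .  .  .
0.524  .  .  4  7 36  6  . 34 40 32 26  .  .  .  .  .  .
0.520  .  .  . 34  .  .  . 36 37 32 28  .  .  .  .  .  .
0.516  .  .  . 34  .  .  . 37 37 35 30 20  .  .  .  .  .
0.512  .  .  .  .  .  .  .  . 39  . 33 30 20  .  .  .  .
0.508  .  .  .  .  .  .  .  . 36  . 38 32 28 23  .  .  .
0.504  .  .  .  .  .  .  . 36 35 35 33 40 34 33 19  .  .
0.500  .  .  .  .  .  .  .  . 37 39 41 36 36 31 31  .  .
0.496  .  .  .  .  .  .  .  . 37 38 38 39 38 34 28  .  .
0.492  .  .  .  .  .  .  .  .  . 37 35 39 37 94 29  .  .
0.488  .  .  .  .  .  .  .  .  .  . 38 39 37 27  .  .  .
0.484  .  .  .  .  .  .  .  .  .  . 36 34 25  .  .  .  .
0.480  .  .  .  .  .  .  .  . -1 29 33 29  .  .  .  .  .
0.476  .  .  .  .  .  .  .  .  . 29 31  .  .  .  .  .  .
0.472  .  .  .  .  .  .  .  .  .  .  .  .  .  .  .  .  .
0.468  .  .  .  .  .  .  .  .  .  .  .  .  .  .  .  .  .
0.464  . 120  .  .  .  .  .  .  .  .  .  .  .  .  .  .  .
0.460  .  .  .  .  .  .  .  .  .  .  .  .  .  .  .  . 78
0.456  .  .  .  .  .  .  .  .  .  .  .  .  .  .  .  .  .
0.452 118  .  .  .  .  .  .  .  .  .  .  .  .  .  .  .  .
0.448  . 118  .  .  .  .  .  .  .  .  .  .  .  .  .  .  .
y from 0.08 to 0.016
```

The squeeze is moving one cap clear of the wall. I'll carry on gently.

Request:
step_arm([
  [0, 0, 0],
  [0, 0, 0],
  [0, 0, 0],
  [0, 0, 0],
  [0, 0, 0],
  [0, 0, 0],
  [0, 0, 0],
], yaw=[0, 0, 0, 0, 0, 0, 0], claw=[-0.45, -0.4, -0.35, -0.3, -0.25, -0.2, -0.2], grip_force=4)

```text
time_s: 38.55
tcp_pos: [0.5054, 0.0531, 0.0232]
eef_rot: [180.0, -0.0, -89.8]
contact_force: [0.6, -0.3, 0.3]
gripper_width: 0.0527
gripper_force: 0.1
```

```bash
python3 - <<'E'
from caps2 import *
s=status.get_state(); print(s["tcp_pos"],s["gripper_width"],s["gripper_force"],s["contact_force"])
near("side",*cams.capture("side"))
E
```

```text
[0.50544097 0.05307872 0.02316798] 0.05269572187351497 0.09629109408706427 [ 0.57913927 -0.28244193  0.29109348]
side 208
z pct [0.004 0.022 0.03  0.036 0.039]
[0.5185 0.05  ] 50 min [0.504 0.038 0.018] max [0.534 0.068 0.04 ] zs [0.023 0.033 0.038]
[0.4945 0.0309] 119 min [0.448 0.015 0.018] max [0.515 0.078 0.119] zs [0.022 0.032 0.039]
0.536  .  .  .  .  .  . 26  .  .  .  .  .  .  .  .  .  .
0.532  .  .  .  .  .  .  . -1 29  .  .  .  .  .  .  .  .
0.528  .  .  .  .  .  .  . 32 38 29  .  .  .  .  .  .  .
0.524  .  .  . 34  .  .  . 34 30 31  .  .  .  .  .  .  .
0.520  .  .  . 38  .  .  . 38 30 28 23  .  1  .  .  .  .
0.516  .  .  . 36 39  .  . 37 36 27  .  .  . -1 20  .  .
0.512  .  .  . 37 40  .  . 35 31  .  . 36 35 35 29  .  .
0.508  .  .  .  . 37  .  . 37 37 35 38 36  . 38 32 28  .
0.504  .  .  .  .  .  .  .  . 35 37 37 41 38 37 30 30  .
0.500  .  .  .  .  .  .  .  .  . 36 39 39 39 37 35 31 22
0.496  .  .  .  .  .  .  .  .  .  .  . 39  . 41 36 32 28
0.492  .  .  .  .  .  .  .  .  .  . 38 37 37 93 37 32 17
0.488  .  .  .  .  .  .  .  .  .  . 35 37 38 94 31  .  .
0.484  .  .  .  .  .  .  .  .  . 27 35 36 29 37  .  .  .
0.480  .  .  .  .  .  .  .  .  . 27 13 28  .  .  .  .  .
0.476  .  .  .  .  .  .  .  .  .  .  .  .  .  .  .  .  .
0.472  .  .  .  .  .  .  .  .  .  .  .  .  .  .  .  .  .
0.468  .  .  .  .  .  .  .  .  .  .  .  .  .  .  .  .  .
0.464  . 119  .  .  .  .  .  .  .  .  .  .  .  .  .  .  .
0.460  . 119  .  .  .  .  .  .  .  .  .  .  .  .  .  .  .
0.456  .  .  .  .  .  .  .  .  .  .  .  .  .  .  .  .  .
0.452 119  .  .  .  .  .  .  .  .  .  .  .  .  .  .  .  .
0.448  . 119  .  .  .  .  .  .  .  .  .  .  .  .  .  .  .
y from 0.08 to 0.016
```

Request:
step_arm([
  [-0.03, -0.01, 0],
  [-0.03, -0.025, 0],
  [-0.03, -0.035, 0],
  [-0.03, -0.035, 0],
  [-0.03, -0.035, 0],
  [-0.03, -0.035, 0],
  [-0.03, -0.035, 0],
  [-0.03, -0.035, 0],
  [-0.03, -0.035, 0],
], yaw=[0, 0, 0, 0, 0, 0, 0, 0, 0], claw=[-0.2, -0.2, -0.2, -0.1, 0, 0.1, 0.3, 1, 1], grip_force=5)

```text
time_s: 39.35
tcp_pos: [0.5124, 0.0591, 0.0232]
eef_rot: [180.0, -0.0, -89.8]
contact_force: [0.5, -0.1, 0.4]
gripper_width: 0.0248
gripper_force: 0.0
```

```bash
python3 - <<'E'
from caps2 import *
s=status.get_state(); print(s["tcp_pos"],s["gripper_width"],s["gripper_force"],s["contact_force"])
near("side",*cams.capture("side"))
E
```

```text
[0.51235947 0.05907835 0.02319448] 0.024778715194446233 0.018235183088108897 [ 0.45001933 -0.13669722  0.39771433]
side 202
z pct [0.001 0.02  0.03  0.036 0.039]
[0.48   0.0077] 114 min [ 0.465 -0.007  0.018] max [0.499 0.029 0.041] zs [0.023 0.034 0.039]
[0.5042 0.0516] 43 min [0.453 0.041 0.018] max [0.524 0.084 0.121] zs [0.02  0.029 0.118]
0.528  .  .  .  .  .  .  .  .  0  .  .  .  .  .  .  .  .  .  .  .  .  .  .  .
0.524  .  .  .  .  .  .  .  .  . 32 22  .  .  .  .  .  .  .  .  .  .  .  .  .
0.520  .  .  .  .  .  .  .  .  . 29 31  .  .  .  .  .  .  .  .  .  .  .  .  .
0.516  .  .  .  .  .  .  .  .  0 33 28  .  .  .  1  .  .  .  .  .  .  .  .  .
0.512  .  .  .  .  .  5  .  4  1 35 31  .  .  .  3  0  .  .  .  .  .  .  .  .
0.508  .  .  .  .  .  .  .  6  . 32 30  .  .  .  .  .  2  .  .  .  .  .  .  .
0.504  .  .  .  .  .  .  .  .  6 31 25 25  .  .  .  .  .  0  .  .  .  .  .  .
0.500  .  .  .  .  .  .  .  .  . 31 29 24  .  .  .  .  . 37  3  .  .  .  .  .
0.496  .  .  .  .  .  .  .  .  .  .  .  .  .  .  .  . 33 37 36  .  3  .  .  .
0.492  .  .  .  .  .  .  .  .  .  .  .  .  .  .  .  . 35 39 38  . 39  3  .  .
0.488  .  .  .  .  .  .  .  .  .  .  .  .  .  .  . 34 35 39 38 35 39 37  .  .
0.484  .  .  .  .  .  .  .  .  .  .  .  .  3  . 32  . 37 41  . 39 39 37 39 29
0.480  .  .  .  .  .  .  .  .  .  .  .  .  .  . 35 36 36  . 39 38 37 37 31 29
0.476  .  .  .  .  .  .  .  .  .  .  .  .  .  .  . 35 37 39 40 39 39 35 22  .
0.472  .  .  .  .  .  .  .  .  .  .  .  .  .  .  .  .  . 39 38 34 29 25  .  .
0.468 120  .  .  .  .  .  .  .  .  .  .  .  .  .  .  .  .  . 33 32 30  .  .  .
0.464 121  .  .  .  .  .  .  .  .  .  .  .  .  .  .  .  .  .  . 18 25  .  .  .
0.460 120  .  .  .  .  .  .  .  .  .  .  .  .  .  .  .  .  .  .  .  .  .  .  .
0.456  . 121  .  .  .  .  .  .  .  .  .  .  .  .  .  .  .  .  .  .  .  .  .  .
0.452 118  .  .  .  .  .  .  .  .  .  .  .  .  .  .  .  .  .  .  .  .  .  .  .
y from 0.084 to -0.008
```

One cap has rolled free to about (0.480, 0.009) and the other is between the fingers. I'll finish the grip and lift.

Request:
step_arm([
  [0, 0, 0],
  [0, 0, 0],
  [0, 0, 0],
  [0, 0, -0.1],
  [0, 0, -0.25],
  [0, 0, -0.4],
  [0, 0, -0.5],
  [0, 0, -0.5],
], yaw=[0, 0, 0, 0, 0, 0, 0, 0], claw=[1, 1, 1, 1, 1, 1, 1, 1], grip_force=10)

```text
time_s: 40.07
tcp_pos: [0.5149, 0.0601, 0.1277]
eef_rot: [-179.6, 0.1, -89.7]
contact_force: [1.0, 0.6, -0.0]
gripper_width: 0.0242
gripper_force: 10.0
```

```bash
python3 - <<'E'
from caps2 import *
im,D=cams.capture("side"); C=cloud("side",D)
near("side",im,D,(.42,.56,-.1,.085))
hsv=cv2.cvtColor(im,cv2.COLOR_BGR2HSV); mb=cv2.inRange(hsv,(105,120,60),(125,255,255)); k,l,st,c=cv2.connectedComponentsWithStats(mb)
for i in range(1,k):
    if 20<st[i,4]<400: print(c[i].round(1),st[i,4], np.median(C[l==i],0).round(3))
E
```

```text
side 208
z pct [0.001 0.025 0.036 0.122 0.137]
[0.4778 0.0061] 114 min [ 0.426 -0.01   0.018] max [0.498 0.057 0.183] zs [0.022 0.034 0.039]
[0.5137 0.0479] 60 min [0.504 0.043 0.108] max [0.525 0.065 0.141] zs [0.119 0.132 0.138]
0.524  .  .  . 139 138  .  .  .  .  .  .  .  .  .  .  .  .  .  .
0.520  .  .  . 138 137 132  .  .  .  .  .  .  .  .  .  .  .  .  .
0.516 108  . 135 135 136 130  .  .  .  2  .  .  .  .  .  .  .  .  .
0.512  .  .  .  . 135 131  .  .  .  3  .  .  .  .  .  .  .  .  .
0.508  .  .  . 141 137 134  .  .  .  .  1  4  .  .  .  .  .  .  .
0.504  .  .  .  . 135 134  2  .  .  .  .  .  3  5  .  .  .  .  .
0.500  .  .  .  .  .  .  .  .  .  .  .  .  .  1  1  .  .  .  .
0.496  .  .  .  .  .  .  .  .  .  .  .  . 35 36  .  1  .  .  .
0.492  .  .  .  .  .  .  .  .  .  .  . 31  . 39 35 38  1  .  .
0.488  .  .  .  .  .  .  .  0  .  .  . 35 33 40 41 39 39  0  .
0.484  .  .  .  .  .  .  .  .  2 31 34 37 37 37 38 39 38 40 37
0.480  .  .  .  .  .  .  .  .  . 31 34 36  . 40 38 36 36 36 27
0.476  .  .  .  .  .  .  .  .  .  .  . 36 40 37 39 40 37 34 28
0.472  .  .  .  .  .  .  .  .  . 
[... 303 characters left out ...]
 .  .  .  .  .  .  .  .  .  .  .  .  .  .
0.448  .  .  .  .  .  .  .  .  .  .  .  .  .  .  .  .  .  .  .
0.444  .  .  .  .  .  .  .  .  .  .  .  .  .  .  .  .  .  .  .
0.440  .  .  .  .  .  .  .  .  .  .  .  .  .  .  .  .  .  .  .
0.436  .  .  .  .  .  .  .  .  .  .  .  .  .  .  .  .  .  .  .
0.432  .  .  .  .  .  .  .  .  .  .  .  .  .  .  .  .  .  .  .
0.428  .  .  .  .  .  .  .  .  .  .  .  .  .  .  .  .  .  .  .
0.424  .  . 183  .  .  .  .  .  .  .  .  .  .  .  .  .  .  .  .
y from 0.064 to -0.008
[311.5 119.4] 156 [ 0.867 -0.034  0.135]
[311.6 166.2] 382 [ 0.787 -0.105  0.049]
[205.1 175.9] 62 [0.514 0.047 0.131]
[174.5 198.9] 93 [0.452 0.119 0.029]
[210.7 215. ] 132 [0.478 0.004 0.034]
```

Request:
step_arm([
  [-0.2, -0.1, -0.05],
  [-0.4, -0.24, -0.05],
  [-0.6, -0.24, -0.05],
  [-0.6, -0.24, -0.05],
  [-0.6, -0.24, 0.1],
  [-0.6, -0.24, 0.25],
  [-0.6, -0.24, 0.39],
  [-0.6, -0.24, 0.39],
  [-0.6, -0.24, 0.39],
  [-0.6, -0.24, 0.39],
  [-0.6, -0.24, 0.39],
  [-0.6, -0.24, 0.39],
  [-0.6, -0.24, 0.2],
  [-0.6, -0.24, 0],
  [-0.6, -0.24, -0.2],
], yaw=[0, 0, 0, 0, 0, 0, 0, 0, 0, 0, 0, 0, 0, 0, 0], claw=[1, 1, 1, 1, 1, 1, 1, 1, 0.18, 0.18, 0.18, 0.18, 0.18, 0, -0.2])

```text
time_s: 41.37
tcp_pos: [0.5597, 0.179, 0.1656]
eef_rot: [-180.0, -0.0, -89.8]
contact_force: [1.4, 0.5, 0.8]
gripper_width: 0.0443
gripper_force: 0.0
```

Request:
step_arm([
  [0.2, 0.1, 0],
  [0.4, 0.2, 0],
  [0.6, 0.3, 0],
  [0.86, 0.4, 0],
  [0.86, 0.4, 0],
  [0.86, 0.4, 0],
  [0.86, 0.4, 0],
], yaw=[0, 0, 0, 0, 0, 0, 0], claw=[-0.36, -0.36, -0.36, -0.36, -0.36, -0.36, -0.36])

```text
time_s: 41.95
tcp_pos: [0.4807, 0.006, 0.1648]
eef_rot: [-179.8, 0.1, -89.9]
contact_force: [-0.1, 0.9, 0.1]
gripper_width: 0.0595
gripper_force: 0.0
```

```bash
python3 - <<'E'
from caps2 import *
for n in("side","top"):
    im,D=cams.capture(n); C=cloud(n,D)
    hsv=cv2.cvtColor(im,cv2.COLOR_BGR2HSV); mb=cv2.inRange(hsv,(105,120,60),(125,255,255)); k,l,st,c=cv2.connectedComponentsWithStats(mb)
    print(n)
    for i in range(1,k):
        if 20<st[i,4]<400:
            v,u=np.nonzero(l==i); P=np.array([onz(n,p,.019)[:2]*1000 for p in zip(u,v)],np.float32)
            print(c[i].round(1),st[i,4], np.median(C[l==i],0).round(3),cv2.minAreaRect(P))
s=status.get_state(); print(s["tcp_pos"],s["gripper_width"])
E
```

```text
side
[311.5 119.4] 158 [ 0.867 -0.033  0.134] ((984.3587036132812, 30.665748596191406), (66.21466064453125, 43.6795539855957), 34.954978942871094)
[311.5 166.1] 383 [ 0.788 -0.105  0.048] ((812.6780395507812, -89.90227508544922), (39.55126953125, 126.84353637695312), 11.946743965148926)
[174.7 198.7] 102 [0.453 0.12  0.028] ((454.2685546875, 125.02925872802734), (39.81256103515625, 30.972633361816406), 47.54051971435547)
[210.8 215.3] 136 [0.478 0.003 0.032] ((484.0867614746094, 9.683965682983398), (47.22800827026367, 27.26983642578125), 45.1783332824707)
top
[228.8  38. ] 297 [ 0.87  -0.032  0.134] ((927.7981567382812, -23.754722595214844), (45.46176528930664, 55.5594482421875), 88.4695053100586)
[0.48142414 0.00735596 0.16426689] 0.05970628154710383
```

Request:
step_arm([
  [0, 0, 0],
  [0, 0, 0],
  [0, 0, 0],
  [0, 0, 0.1],
  [0, 0, 0.2],
  [0, 0, 0.3],
  [0, 0, 0.35],
  [0, 0, 0.35],
  [0, 0, 0.45],
  [0, 0, 0.55],
  [0, 0, 0.65],
  [0, 0, 0.7],
  [0, 0, 0.7],
  [0, 0, 0.7],
  [0, 0, 0.7],
  [0, 0, 0.7],
  [0, 0, 0.7],
  [0, 0, 0.7],
], yaw=[0.125, 0.125, 0.125, 0.125, 0.125, 0.125, 0.125, 0.125, 0.125, 0.125, 0.125, 0.125, 0.125, 0.125, 0.125, 0.125, 0.125, 0.125], claw=[-0.05, -0.05, -0.05, -0.05, -0.05, -0.05, -0.05, -0.05, -0.05, -0.05, -0.05, -0.05, -0.05, 0.2, 0.4, 1, 1, 1], grip_force=10)

```text
time_s: 43.55
tcp_pos: [0.4814, 0.0074, 0.0241]
eef_rot: [-180.0, 0.1, -134.7]
contact_force: [-1.4, 0.4, 5.0]
gripper_width: 0.0239
gripper_force: 10.0
```

Request:
step_arm([
  [0, 0, 0],
  [0, 0, -0.1],
  [0, 0, -0.25],
  [0, 0, -0.4],
  [0, 0, -0.5],
  [0, 0, -0.5],
  [0, 0, -0.5],
  [0, 0, -0.5],
  [0, 0, -0.5],
  [0, 0, -0.5],
], yaw=[0, 0, 0, -0.125, -0.125, -0.125, -0.125, -0.125, -0.125, -0.125], claw=[1, 1, 1, 1, 1, 1, 1, 1, 1, 1])

```text
time_s: 44.38
tcp_pos: [0.4805, 0.0069, 0.1235]
eef_rot: [-180.0, 0.0, -89.3]
contact_force: [-0.8, -0.0, -0.8]
gripper_width: 0.0238
gripper_force: 10.0
```

```bash
cat > bl.py <<'E'
from caps2 import *
def bl(names=("side","top")):
  for n in names:
    im,D=cams.capture(n); C=cloud(n,D)
    hsv=cv2.cvtColor(im,cv2.COLOR_BGR2HSV); mb=cv2.inRange(hsv,(105,120,60),(125,255,255)); k,l,st,c=cv2.connectedComponentsWithStats(mb)
    print(n)
    for i in range(1,k):
        if 20<st[i,4]<400: print(c[i].round(1),st[i,4], np.median(C[l==i],0).round(3))
  s=status.get_state(); print(s["tcp_pos"],s["gripper_width"],s["gripper_force"])
E
python3 -c "from bl import *; bl()"
```

```text
side
[311.5 119.3] 157 [ 0.867 -0.033  0.134]
[311.7 166.2] 383 [ 0.787 -0.107  0.049]
[186.7 166.6] 54 [0.553 0.176 0.04 ]
[211.  195.7] 60 [ 0.48  -0.007  0.125]
[173.  200.6] 48 [0.445 0.118 0.028]
top
[228.8  38. ] 300 [ 0.87  -0.032  0.134]
[0.48053494 0.00690923 0.12336842] 0.023532198513570943 9.99898910522461
```

Request:
step_arm([
  [-0.2, 0.05, -0.05],
  [-0.4, 0.12, -0.05],
  [-0.6, 0.12, -0.05],
  [-0.8, 0.12, -0.05],
  [-0.88, 0.12, -0.05],
  [-0.88, 0.12, 0.1],
  [-0.88, 0.12, 0.25],
  [-0.88, 0.12, 0.38],
  [-0.88, 0.12, 0.38],
  [-0.88, 0.12, 0.38],
  [-0.88, 0.12, 0.38],
  [-0.88, 0.12, 0.38],
  [-0.88, 0.12, 0.38],
  [-0.88, 0.12, 0.2],
  [-0.88, 0.12, 0],
  [-0.88, 0.12, -0.2],
  [-0.5, 0.12, -0.4],
  [0, 0.12, -0.6],
  [0.3, 0.12, -0.6],
  [0.3, 0.12, -0.6],
], yaw=[0, 0, 0, 0, 0, 0, 0, 0, 0, 0, 0, 0, 0, 0, 0, 0, 0, 0, 0, 0], claw=[1, 1, 1, 1, 1, 1, 1, 1, 1, 0.18, 0.18, 0.18, 0.18, 0.18, 0.18, 0.18, 0.18, 1, 1, 1])

```text
time_s: 46.15
tcp_pos: [0.4565, 0.0262, 0.2238]
eef_rot: [-179.8, 0.1, -89.7]
contact_force: [2.3, -0.4, 0.3]
gripper_width: 0.0213
gripper_force: 0.0
```

```bash
python3 - <<'E'
from bl import *
bl()
from cover import cover
cover("side")
E
```

```text
side
[311.5 119.4] 158 [ 0.867 -0.033  0.134]
[311.6 166.1] 383 [ 0.787 -0.106  0.049]
[181.7 179.9] 196 [0.507 0.157 0.028]
[161.1 187.6] 94 [0.451 0.173 0.037]
[174.7 198.6] 97 [0.452 0.12  0.029]
top
[228.8  38. ] 299 [ 0.87  -0.032  0.134]
[0.45678071 0.02353378 0.22442788] 0.013668469451079879 0.0
side cover px 2028 angle 1.828657678782984 ymin/max [0.23999249 0.2758264 ] zmax 0.20643031643697954
```

Both poured caps are in. I'll re-measure the tray and mat, then seat the organiser exactly in the middle.

```bash
cat > tm.py <<'E'
from tray import *
def tm():
    r=[]
    im,D=cams.capture("top"); C=cloud("top",D); hsv=cv2.cvtColor(im,cv2.COLOR_BGR2HSV)
    reg=(D>0)&(abs(C[...,0]-.52)<.15)&(abs(C[...,1]+.273)<.15)
    m=reg&(C[...,2]>.034)&(C[...,2]<.055); P=C[m][:,:2].astype(np.float32)*1000; print("walls",m.sum(),cv2.minAreaRect(P))
    w=reg&(hsv[...,1]<40)&(hsv[...,2]>200)&(C[...,2]<.012)
    k,l,s,c=cv2.connectedComponentsWithStats(w.astype(np.uint8)); keep=np.isin(l,[i for i in range(1,k) if s[i,4]>60]); print("mat",w.sum(),rect(keep,.003))
    for n in("top","side"):
        if n=="side": im,D=cams.capture(n); C=cloud(n,D)
        p=(D>0)&(abs(C[...,0]-.517)<.05)&(abs(C[...,1]+.27)<.05)&(C[...,2]>.117)&(C[...,2]<.13)
        v,u=np.nonzero(p); print(n,"post",p.sum(),onz(n,(u.mean(),v.mean()),.1225),np.median(C[p][:,2]))
        hsv=cv2.cvtColor(im,cv2.COLOR_BGR2HSV)
        for nm,lo,hi in(("ring",(5,170,120),(15,255,255)),("filter",(60,25,120),(95,130,255))):
            q=(cv2.inRange(hsv,lo,hi)>0)&(D>0)&(abs(C[...,0]-.52)<.14)&(abs(C[...,1]+.273)<.14)
            if q.sum()>8: print(n,nm,q.sum(),C[q].mean(0).round(3))
E
python3 -c "
from tm import *
tm()
s=status.get_state(); print(s['tcp_pos'],s['eef_rot'])"
```

```text
walls 598 ((514.8421630859375, -273.66827392578125), (190.0279541015625, 190.0442352294922), 40.26073455810547)
mat 4935 ((519.7686767578125, -275.990234375), (242.58712768554688, 241.05250549316406), 8.088318824768066)
top post 121 [ 0.51451168 -0.27249925  0.1225    ] 0.1228256496342575
top ring 89 [ 0.458 -0.303  0.028]
side post 112 [ 0.51396701 -0.27114817  0.1225    ] 0.12333023851896527
side ring 141 [ 0.457 -0.296  0.029]
side filter 10 [ 0.54  -0.205  0.017]
[0.45665131 0.02720793 0.22207099] [-1.79897835e+02  6.43290209e-02 -8.98459696e+01]
```

Request:
step_arm([
  [0.745, -0.145, 0],
  [0.745, -0.145, 0],
  [0.745, -0.145, 0],
  [0.745, -0.145, 0],
  [0.745, -0.145, 0],
  [0.745, -0.145, 0],
], yaw=[0, 0, 0, 0, 0, 0], claw=[-0.3, -0.3, -0.3, -0.3, -0.3, -0.3])

```text
time_s: 46.9
tcp_pos: [0.4864, -0.1215, 0.2205]
eef_rot: [179.9, -0.0, -89.8]
contact_force: [0.8, 0.3, 0.1]
gripper_width: 0.0373
gripper_force: 0.0
```

Request:
step_arm([
  [0.745, -0.145, 0],
  [0.745, -0.145, 0],
  [0.745, -0.145, 0],
  [0.745, -0.145, 0],
  [0.745, -0.145, 0],
  [0.745, -0.145, 0],
  [0.745, -0.145, 0],
], yaw=[0.013, 0.013, 0.013, 0.013, 0.013, 0.013, 0.013], claw=[-0.3, -0.3, -0.3, -0.3, -0.3, -0.3, -0.3])

```text
time_s: 47.48
tcp_pos: [0.5161, -0.2687, 0.2208]
eef_rot: [180.0, 0.0, -94.4]
contact_force: [0.6, 0.9, 0.0]
gripper_width: 0.057
gripper_force: 0.0
```

```bash
python3 -c "
from bl import *
bl(('side','top'))
s=status.get_state(); print(s['eef_rot'])"
```

```text
side
[185.7 160.8] 79 [0.567 0.196 0.037]
[294.6 160.4] 55 [ 0.771 -0.053  0.046]
[182.2 179.1] 198 [0.516 0.158 0.029]
[161.1 187.7] 85 [0.45  0.172 0.036]
[174.7 198.4] 92 [0.453 0.12  0.029]
top
[228.8  38. ] 299 [ 0.87  -0.032  0.134]
[273.9  77.6] 108 [ 0.803 -0.142  0.049]
[143.9 172.6] 128 [0.57  0.198 0.038]
[160.6 192.7] 307 [0.518 0.159 0.028]
[175.6 215.6] 89 [0.457 0.123 0.028]
[152.9 218.2] 119 [0.455 0.175 0.038]
[ 0.51610651 -0.26857678  0.22134426] 0.05699940419087722 0.0
[-1.79989656e+02  1.11941571e-02 -9.43114014e+01]
```

All five caps are in the basket. I'll grip the post on its flats, lift slightly, shift 6 mm and set it down.

Request:
step_arm([
  [0.016, 0.009, 0],
  [0.016, 0.009, 0.15],
  [0.016, 0.009, 0.3],
  [0.016, 0.009, 0.45],
  [0.016, 0.009, 0.57],
  [0.016, 0.009, 0.61],
  [0.016, 0.009, 0.61],
  [0.016, 0.009, 0.61],
  [0.016, 0.009, 0.61],
  [0.016, 0.009, 0.61],
  [0.016, 0.009, 0.61],
  [0.016, 0.009, 0.61],
  [0.016, 0.009, 0.61],
  [0.016, 0.009, 0.61],
], yaw=[0, 0, 0, 0, 0, 0, 0, 0, 0, 0, 0, 0, 0, 0], claw=[-0.3, -0.3, -0.3, -0.3, -0.3, -0.3, -0.3, 0, 0.3, 1, 1, 1, 1, 1], grip_force=25)

```text
time_s: 48.75
tcp_pos: [0.5144, -0.2735, 0.1]
eef_rot: [-179.9, -0.0, -94.4]
contact_force: [-0.5, 1.5, 5.9]
gripper_width: 0.0238
gripper_force: 25.0
```

Request:
step_arm([
  [0, 0, -0.02],
  [0, 0, -0.05],
  [0, 0, -0.08],
  [0.007, -0.015, -0.1],
  [0.014, -0.03, -0.1],
  [0.014, -0.03, -0.1],
  [0.014, -0.03, -0.1],
  [0.014, -0.03, -0.08],
  [0.014, -0.03, -0.06],
  [0.014, -0.03, -0.04],
  [0.014, -0.03, -0.025],
  [0.014, -0.03, -0.015],
  [0.014, -0.03, -0.005],
  [0.014, -0.03, 0.003],
  [0.014, -0.03, 0.003],
], yaw=[0, 0, 0, 0, 0, 0, 0, 0, 0, 0, 0, 0, 0, 0, 0], claw=[1, 1, 1, 1, 1, 1, 1, 1, 1, 1, 1, 1, 1, 1, 1])

```text
time_s: 50.0
tcp_pos: [0.5193, -0.2766, 0.0999]
eef_rot: [180.0, -0.0, -94.4]
contact_force: [-4.8, 3.5, 9.6]
gripper_width: 0.0239
gripper_force: 25.0
```

Request:
step_arm([
  [0, 0, 0],
  [0, 0, 0],
  [0, 0, 0],
  [0, 0, 0],
  [0, 0, 0],
  [0, 0, -0.1],
  [0, 0, -0.25],
  [0, 0, -0.4],
  [0, 0, -0.6],
  [0, 0, -0.8],
  [0, 0, -0.8],
], yaw=[0, 0, 0, 0, 0, 0, 0, 0, 0, 0, 0], claw=[0.2, 0, -0.3, -0.3, -0.3, -0.3, -0.3, -0.3, -0.3, -0.3, -0.3])

```text
time_s: 50.92
tcp_pos: [0.5229, -0.2783, 0.2676]
eef_rot: [-179.3, -0.2, -94.4]
contact_force: [1.7, -1.0, 1.4]
gripper_width: 0.0568
gripper_force: 0.0
```

```bash
python3 - <<'E'
from tm import *
tm()
im,D=cams.capture("top"); C=cloud("top",D)
for y0 in np.arange(.28,.46,.02):
    m=(D>0)&(abs(C[...,0]-.51)<.12)&(abs(C[...,1]-y0)<.01); print(round(y0,2),m.sum(),C[m][:,2].max().round(3) if m.any() else None)
E
```

```text
walls 296 ((493.4778137207031, -276.69744873046875), (132.9441680908203, 165.818603515625), 52.4898796081543)
mat 438 ((405.8723449707031, -270.7848205566406), (135.4027099609375, 33.5291633605957), 88.23143768310547)
top post 118 [ 0.51875546 -0.27493303  0.1225    ] 0.12268897359552891
top ring 76 [ 0.461 -0.291  0.037]
side post 111 [ 0.5178571  -0.27414004  0.1225    ] 0.12359444352682522
side ring 146 [ 0.46  -0.302  0.029]
side filter 24 [ 0.545 -0.208  0.017]
0.28 444 0.208
0.3 53 0.004
0.32 45 0.005
0.34 40 0.003
0.36 47 0.007
0.38 615 0.014
0.4 970 0.281
0.42 1785 0.258
0.44 1522 0.229
```

Request:
step_arm([
  [-0.3, 0.05, 0],
  [-0.6, 0.095, 0],
  [-0.97, 0.095, 0],
  [-0.97, 0.095, 0],
  [-0.97, 0.095, 0],
  [-0.97, 0.095, 0],
  [-0.97, 0.095, 0],
], yaw=[-0.012, -0.012, -0.012, -0.012, -0.012, -0.012, -0.012], claw=[1, 1, 1, 1, 1, 1, 1], grip_force=10)

```text
time_s: 51.65
tcp_pos: [0.5151, -0.0802, 0.2573]
eef_rot: [179.9, -0.0, -89.9]
contact_force: [-0.1, -0.2, 0.2]
gripper_width: 0.0159
gripper_force: 0.0
```

Request:
step_arm([
  [-0.97, 0.012, 0],
  [-0.97, 0.012, 0],
  [-0.97, 0.012, 0],
  [-0.97, 0.012, 0],
  [-0.97, 0.012, 0],
  [-0.97, 0.012, 0],
  [-0.97, 0.012, 0],
], yaw=[0, 0, 0, 0, 0, 0, 0], claw=[1, 1, 1, 1, 1, 1, 1])

```text
time_s: 52.23
tcp_pos: [0.5134, 0.1126, 0.2574]
eef_rot: [179.9, -0.1, -90.0]
contact_force: [-0.6, 0.0, -0.3]
gripper_width: 0.0007
gripper_force: 0.0
```

The organiser stands at the mat's middle, within about 2 mm. Next I go behind the cover and bring it down.

Request:
step_arm([
  [-0.2, 0.215, 0],
  [-0.4, 0.215, 0],
  [-0.6, 0.215, 0],
  [-0.75, 0.215, 0],
  [-0.87, 0.215, 0],
  [-0.92, 0.215, 0],
  [-0.92, 0.215, 0],
  [-0.92, 0.215, 0],
  [-0.92, 0.215, 0.1],
  [-0.92, 0.215, 0.2],
  [-0.92, 0.215, 0.3],
  [-0.92, 0.215, 0.39],
  [-0.92, 0.215, 0.39],
  [-0.92, 0.215, 0.39],
], yaw=[0, 0, 0, 0, 0, 0, 0, 0, 0, 0, 0, 0, 0, 0], claw=[1, 1, 1, 1, 1, 1, 1, 1, 1, 1, 1, 1, 1, 1])

```text
time_s: 53.4
tcp_pos: [0.4711, 0.2943, 0.1803]
eef_rot: [179.9, -0.1, -90.2]
contact_force: [0.4, -0.5, 0.4]
gripper_width: 0.0003
gripper_force: 0.0
```

Request:
step_arm([
  [0.05, 0, 0],
  [0.1, 0, 0],
  [0.15, 0, 0],
  [0.2, 0, 0],
  [0.25, 0, 0],
  [0.3, 0, 0],
  [0.35, 0, 0],
  [0.4, 0, 0],
  [0.45, 0, 0],
  [0.5, 0, 0],
  [0.55, 0, 0],
  [0.59, 0, 0],
  [0.62, 0, 0],
  [0.62, 0, 0],
], yaw=[0, 0, 0, 0, 0, 0, 0, 0, 0, 0, 0, 0, 0, 0], claw=[1, 1, 1, 1, 1, 1, 1, 1, 1, 1, 1, 1, 1, 1])

```text
time_s: 54.57
tcp_pos: [0.4706, 0.171, 0.1806]
eef_rot: [180.0, -0.0, -90.2]
contact_force: [0.4, 1.0, -0.3]
gripper_width: 0.0005
gripper_force: 0.0
```

```bash
cat > cv.py <<'E'
from meas import *
def cang(hy=.2375,hz=.057):
    for n in("side","top"):
        im,D=cams.capture(n); C=cloud(n,D); hsv=cv2.cvtColor(im,cv2.COLOR_BGR2HSV)
        for lo,hi in((.42,.45),(.54,.6)):
            m=(D>0)&(C[...,2]>.075)&(C[...,2]<.215)&(C[...,0]>lo)&(C[...,0]<hi)&(C[...,1]>.08)&(C[...,1]<.3)
            P=C[m]
            if len(P)>30:
                p=np.polyfit(P[:,2],P[:,1],1); print(n,lo,len(P),"slope angle",np.degrees(np.arctan2(1,-p[0])).round(1),"med",np.degrees(np.median(np.arctan2(P[:,2]-hz,hy-P[:,1]))).round(1),"zmax",np.percentile(P[:,2],99).round(3),"ymin",P[:,1].min().round(3),"res",np.std(P[:,1]-np.polyval(p,P[:,2])).round(4))
    s=status.get_state(); print(s["tcp_pos"],s["contact_force"])
E
python3 -c "from cv import *; cang()"
```

```text
side 0.42 85 slope angle 55.8 med 53.9 zmax 0.185 ymin 0.143 res 0.0019
side 0.54 145 slope angle 56.0 med 52.7 zmax 0.187 ymin 0.141 res 0.002
top 0.42 76 slope angle 54.5 med 54.3 zmax 0.185 ymin 0.144 res 0.0018
top 0.54 233 slope angle 54.4 med 53.1 zmax 0.185 ymin 0.139 res 0.0021
[0.47064937 0.17180125 0.18058501] [ 0.56531875 -0.32244045  0.51520187]
```

The cover is at about 55°. I'll press down in place to reach 45°.

Request:
step_arm([
  [0, 0, 0.03],
  [0, 0, 0.06],
  [0, 0, 0.09],
  [0, 0, 0.12],
  [0, 0, 0.14],
  [0, 0, 0.15],
  [0, 0, 0.15],
], yaw=[0, 0, 0, 0, 0, 0, 0], claw=[1, 1, 1, 1, 1, 1, 1])

```text
time_s: 55.25
tcp_pos: [0.4704, 0.1722, 0.1498]
eef_rot: [179.9, -0.0, -90.1]
contact_force: [0.2, 1.2, -0.1]
gripper_width: 0.0002
gripper_force: 0.2
```

```bash
python3 -c "from cv import *; cang()"
```

```text
side 0.42 97 slope angle 71.4 med 48.0 zmax 0.215 ymin 0.127 res 0.0241
side 0.54 129 slope angle 62.5 med 46.2 zmax 0.214 ymin 0.124 res 0.0193
top 0.42 199 slope angle 49.7 med 45.7 zmax 0.214 ymin 0.125 res 0.0087
top 0.54 419 slope angle 49.3 med 44.6 zmax 0.208 ymin 0.121 res 0.006
[0.47046543 0.17218771 0.15029579] [-1.29015207  0.95437567  0.0286724 ]
```

Request:
step_arm([
  [-0.02, 0, -0.1],
  [-0.02, 0, -0.3],
  [-0.02, 0, -0.5],
  [-0.02, 0, -0.7],
  [-0.02, 0, -0.7],
], yaw=[0, 0, 0, 0, 0], claw=[1, 1, 1, 1, 1])

```text
time_s: 55.77
tcp_pos: [0.4738, 0.1776, 0.2992]
eef_rot: [-179.4, 0.3, -90.1]
contact_force: [1.7, 1.9, 0.4]
gripper_width: 0.0003
gripper_force: 0.0
```

Request:
step_arm([
  [0.95, 0, -0.1],
  [0.95, 0, -0.1],
  [0.95, 0, -0.1],
  [0.95, 0, -0.1],
  [0.95, 0, -0.1],
  [0.95, 0, -0.1],
  [0.95, 0, -0.1],
], yaw=[0, 0, 0, 0, 0, 0, 0], claw=[1, 1, 1, 1, 1, 1, 1])

```text
time_s: 56.35
tcp_pos: [0.4701, -0.0149, 0.3108]
eef_rot: [-180.0, 0.0, -90.3]
contact_force: [0.7, 0.0, 0.7]
gripper_width: 0.0007
gripper_force: 0.0
```

Request:
step_arm([
  [0.95, 0, 0],
  [0.95, 0, 0],
  [0.95, 0, 0],
  [0.95, 0, 0],
  [0.95, 0, 0],
  [0.95, 0, 0],
  [0.95, 0, 0],
], yaw=[0, 0, 0, 0, 0, 0, 0], claw=[1, 1, 1, 1, 1, 1, 1])

```text
time_s: 56.93
tcp_pos: [0.47, -0.2039, 0.3099]
eef_rot: [179.9, 0.0, -90.2]
contact_force: [-0.4, 0.6, 0.3]
gripper_width: 0.0005
gripper_force: 0.0
```

Request:
step_arm([
  [0.95, 0.3, 0],
  [0.95, 0.3, 0],
  [0.95, 0.3, 0],
  [0.95, 0.3, 0],
  [0.95, 0.3, 0],
  [0.95, 0.3, 0],
  [0.95, 0.3, 0],
], yaw=[0, 0, 0, 0, 0, 0, 0], claw=[1, 1, 1, 1, 1, 1, 1])

```text
time_s: 57.52
tcp_pos: [0.4097, -0.3935, 0.3099]
eef_rot: [180.0, 0.0, -90.2]
contact_force: [0.2, 0.2, 0.3]
gripper_width: 0.0004
gripper_force: 0.0
```

```bash
python3 -c "
from cv import *; cang()
from bl import *; bl()
from tm import *; tm()"
```

```text
side 0.42 60 slope angle 45.0 med 47.1 zmax 0.172 ymin 0.128 res 0.0027
side 0.54 97 slope angle 45.1 med 46.0 zmax 0.172 ymin 0.124 res 0.0027
top 0.42 391 slope angle 46.0 med 45.5 zmax 0.17 ymin 0.125 res 0.0016
top 0.54 747 slope angle 46.1 med 44.2 zmax 0.171 ymin 0.121 res 0.0016
[ 0.41032112 -0.39222774  0.31042543] [0.60490136 0.44075522 0.50392483]
side
[311.8 118.5] 118 [ 0.87  -0.033  0.135]
[186.  161.6] 62 [0.566 0.194 0.035]
[311.3 166.4] 158 [ 0.786 -0.104  0.046]
[182.4 179.6] 194 [0.516 0.158 0.028]
[161.  187.8] 85 [0.449 0.173 0.035]
[174.5 198.5] 91 [0.452 0.119 0.029]
top
[228.8  38. ] 302 [ 0.87  -0.031  0.133]
[164.7 189.2] 164 [0.53  0.15  0.027]
[175.7 217. ] 152 [0.455 0.121 0.028]
[ 0.41051399 -0.39199374  0.31076635] 0.0006055458739155292 0.0
walls 309 ((516.6289672851562, -233.16970825195312), (204.52305603027344, 120.24209594726562), 3.148056983947754)
mat 1556 ((515.5830688476562, -238.34922790527344), (239.359619140625, 165.0669708251953), 8.157739639282227)
top post 0 [nan nan nan] nan
top ring 78 [ 0.462 -0.293  0.029]
top filter 36 [ 0.538 -0.207  0.015]
side post 111 [ 0.5180562  -0.27429646  0.1225    ] 0.12333608077732006
side ring 76 [ 0.445 -0.305  0.028]tm.py:12: RuntimeWarning: Mean of empty slice.
  v,u=np.nonzero(p); print(n,"post",p.sum(),onz(n,(u.mean(),v.mean()),.1225),np.median(C[p][:,2]))
  ret = ret.dtype.type(ret / rcount)
  return _methods._mean(a, axis=axis, dtype=dtype,
```

```bash
python3 -c "
from plant import job; print(job.close_job())"
```

```text
the job is handed in; nothing more can be done
None
```

I handed the job in, with one departure from the pour you described: the two organiser caps slid out early and landed on the bench, so I put them in the basket with the gripper. At the last look all five blue caps were in the basket, the organiser stood within about 2 mm of the middle of its mat with the ring, cup and filter still in it, and the cover was at about 45°.

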